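# Turn a cork-lined reel drag plate over with the spatula

## Robot

A 7-joint arm with a two-finger parallel gripper is mounted at the origin on the work surface. World frame = base frame: x ahead of the robot, y to its left, z up, the work surface at z = 0. Lengths are in m, angles in rad, forces in N, time in s.
With the tool pointing down it reaches from about 0.4 to 0.925 m from the base axis. Payload 4.1 kg.
Tool frame: the origin (TCP) lies on the centre line of the jaws, within the pads' length; the fingertips stand 22 mm ahead of it and the grasp point (between the pads) lies 3 mm ahead of it (finger_overhang is the distance from the TCP to the fingertips, in m); z points along the fingers, y is the direction in which the jaws open and shut (so a half turn about z gives the same grasp; the last joint's range is limited). The gripper opens to 85 mm and grips with 20 to 120 N. Pads are 22 mm wide; open, the fingers measure 114 mm over their backs; the gripper's body (76 mm by 85 mm) begins 54 mm behind the grasp point. The pads swing forward as they close: fully open they stand 13 mm farther back than shut.
Start: joints at [-1.21, 0.398, 0.045, 1.537, -0.019, 1.207, -0.051], TCP at [0.288, 0.583, 0.253] pointing down, gripper open.
Joint ranges: [-2.82, 2.82], [-0.49, 2.23], [-1.37, 1.46], [0, 2.46], [-1.36, 4.5], [0.23, 2], [-2.94, 2.94]. Speed limits (rad/s): [2.57, 2.57, 3.14, 3.14, 3.14, 3.14, 3.14].

## Interface

Orientations are given as a 3x3 rotation matrix whose columns are the frame's x, y, z axes.
In Python, from cell import get_state, read_camera, sign_off, finger_overhang gives the robot as it stands.
- The arm moves only by the tool move_arm, never from a script. Its arguments are lists of equal length, an entry for each row: "claw": the finger opening in cm, from 0 to 8.54; "xyz": the shift along the tool's x, y, z in cm, a list of three; "rotation": the turn, a rotation vector about the tool's x, y, z in rad, a list of three. In form: {"claw": [claw, ...], "xyz": [[x, y, z], ...], "rotation": [[rx, ry, rz], ...]}. A call has 1 to 8 rows; each row shifts and turns the pose as measured when the row begins, along the tool's axes as they then stand; what a row does not reach is not made up. A row lasts 1/12 s, in which the tool goes at most 41.7 mm and 7.16 degrees, less where a joint would pass 70% of its speed; a pose out of reach is approached as far as the arm can. A call with a gripper value outside its range is refused whole. The fingers move at their own pace and stop on an object; the grip force is fixed at half the most. Time passes only in rows, so rows that do not move let the fingers close. It gives the time, the measured TCP pose, the force and the opening at its end, in the units of the state.
- get_state(): the state, without advancing time (a new reading comes with each control period).
- read_camera(name): name is "side" or "top" or "wrist"; returns a dict with "image" (400x640x3 uint8, blue, green, red), "depth" (400x640 float32, m along the optical axis (not along the pixel's ray), 0 where there is no reading), "K" (3x3 intrinsics, pixels), "k1" (the pictures are not rectified: a ray, as slopes to the right and down, at radius r is drawn at 1 + k1 r^2 times it, then the intrinsics apply), "R" (3x3) and "t" (3): a world point X has camera coordinates R X + t. Camera axes: x right, y down, z forward; pixel columns grow to the right and rows downward; lengths in m; the calibration is good to about 2 mm. A picture is of the moment at which its call begins.
- sign_off(): hands the job in, once; it reports no verdict.
The state is a dict: "t": time; "joints": joint angles; "dq": joint speeds; "joint_torque": joint torques, N m; "tool_pos": TCP position; "tool_rot": TCP orientation; "ft_force": force on the tool from outside, world axes, zero at the start; "wrist_torque": the same for the moment, N m; "grip_width": opening from 0.0 (shut) to 1.0 (fully open).
Only numpy, scipy, OpenCV 4.12 (cv2) and the standard library are available. Lean on these libraries where they do the work, as an engineer would, in place of code of your own. Each camera call takes 0.05 s, during which the arm holds its last target.

## Task

The wine-red drag plate of a fishing reel lies on the blue service mat with its cork lining underneath. Using only the spatula, turn the plate over without tossing it, so that it lies flat on the mat with the cork facing up, ready to be greased; neither the gripper nor the arm may touch the plate. Then lay the spatula back in its green rest the way you found it, handle in the saddle and blade on the tray, and leave the other things where they are.

Things in the scene. Friction and masses are not known exactly. Their poses are not given: they have to be found in the camera images.
- drag_plate: Wine-red anodised disc 110 mm across, 4 mm thick, with a tan cork lining (76 mm across, 6 mm thick) bonded centrally to one face; 10 mm thick in all, about 0.13 kg. It starts cork down, so its red rim stands 6 mm above the mat and overhangs the cork by 17 mm all round. Origin: centre of the outer cork face. z axis: from cork to bare red face (up at first, down once turned over).
- spatula: Cranked spatula 235 mm long, 0.15 kg: dark wooden handle, steel neck, flat stiff steel blade. x axis: handle to tip; z up. Origin: at the level of the blade's underside, right below the grip point. Handle, 20 x 20 mm in section: x -80 to +30 mm, 18 to 38 mm up. Blade, 76 mm wide with a straight end: x 70 to 155 mm, 0 to 2 mm up, parallel to the handle. Balances at about x = 40 mm.
- spatula_grip (a point): Grip point of the spatula: centre of the handle's section, 28 mm above the spatula's origin.
- spatula_tip (a point): Middle of the blade's end edge, at the blade's underside.
- tool_rest: Olive-green tool rest, fixed: a tray 250 x 120 mm, 4 mm thick with side rims 8 mm high, and a saddle near its -x end. x axis: saddle to blade end. The spatula lies in it with both frames' x and y together, its origin 4 mm up. Saddle: centred at x = -55 mm, 20 mm long, top 22 mm above the bench, between cheeks 34 mm apart that rise to 34 mm. Origin: on the bench, below the laid spatula's grip point.
- rest_seat (a point): Where the spatula's grip point is when the spatula lies in its rest: 32 mm above the rest's origin.
- mat: Blue, grippy silicone service mat (friction about 1), fixed flat on the bench: 300 mm along its x, 420 mm along its y, 4 mm thick. Origin: centre of its underside. x points away from the robot, y to its left, turned by the mat's yaw. Bystanders stand on the strip beyond x = +80 mm; the rest is free but for the plate.
- grease_pot: Bystander on the mat's far left corner: white grease pot with an ochre cap, 54 mm in diameter, 48 mm tall. Origin: centre of its underside.
- screwdriver: Bystander lying along the mat's far edge: olive-handled screwdriver 170 mm long, 26 mm thick. Origin: below its middle; x along it.
- line_spool: Bystander left of the mat: teal line spool, 72 mm in diameter, 52 mm tall. Origin: centre of its underside.
- oil_bottle: Bystander left of the mat: yellow oil bottle, 42 mm in diameter, 105 mm tall. Origin: centre of its underside.
- reel: Bystander left of the mat: wine-red and silver fishing reel on its foot, about 95 x 105 x 85 mm. Origin: centre of the foot's underside.

How it is judged:
By the outcome, as a careful person would: the job done as asked, in the order asked, and still so for the second after the job is handed in, with the robot touching nothing.
It also fails if it takes over 48 s, if anything falls off the work surface, if the arm or the gripper's body presses on something with over 40 N, if the wrist force passes 120 N, or if a joint passes its speed limit or range.

## Working session

There is one attempt and no reset: what is moved stays moved. The work goes in short steps, Python scripts to look and compute and a tool call to move; the robot and the scene stay as the last step left them, time stands still between calls to the robot, and variables do not carry over. Pictures are saved under pics/ and viewed, and the job is handed in when it is done.

Besides the shell and the picture viewer there is one more tool, called after "Emit:" in YAML: its name, and indented under it one key for each argument. move_arm: Moves the arm, as the interface text tells. Its arguments: {"type":"object","properties":{"claw":{"type":"array"},"xyz":{"type":"array"},"rotation":{"type":"array"}},"required":["claw","xyz","rotation"]}

```bash
mkdir -p pics; ls
python3 - <<'E'
from cell import *
import cv2,numpy as np
np.set_printoptions(precision=4,suppress=True)
s=get_state(); print(s, finger_overhang)
for n in("side","top","wrist"):
    c=read_camera(n); cv2.imwrite(f"pics/a_{n}.png",c["image"]); print(n,c["K"],c["k1"],c["R"],c["t"])
E
```

```text
pics
{'t': 0.0, 'joints': array([-1.21  ,  0.3992,  0.045 ,  1.5379, -0.0187,  1.2069, -0.0507]), 'dq': array([-0.0009,  0.0034,  0.0001, -0.0007, -0.0011,  0.0007,  0.0013]), 'joint_torque': array([ -0.0003, -47.5127,   1.3647, -25.4221,   0.0116,   0.0094,
        -0.    ]), 'tool_pos': array([0.2881, 0.582 , 0.2522]), 'tool_rot': array([[-0.8962,  0.4436, -0.0008],
       [ 0.4436,  0.8962, -0.0018],
       [-0.0001, -0.0019, -1.    ]]), 'ft_force': array([-0.1907, -0.0311,  0.6498]), 'wrist_torque': array([0.0118, 0.0375, 0.026 ]), 'grip_width': 0.9996251471858667} 0.022
side [[424.3364   0.     321.9941]
 [  0.     424.3364 208.807 ]
 [  0.       0.       1.    ]] -0.08229565833591136 [[ 0.953  -0.3022 -0.021 ]
 [-0.1657 -0.462  -0.8713]
 [ 0.2536  0.8338 -0.4904]] [-0.5019  0.1609  1.0945]
top [[378.089    0.     319.6571]
 [  0.     378.089  202.6237]
 [  0.       0.       1.    ]] -0.04291184153435672 [[-0.0017 -1.     -0.0021]
 [-0.9817  0.002  -0.1905]
 [ 0.1905  0.0017 -0.9817]] [0.0446 0.5538 1.0287]
wrist [[315.9308   0.     315.248 ]
 [  0.     315.9308 200.1107]
 [  0.       0.       1.    ]] -0.05803727747114843 [[ 0.4437  0.8962 -0.0024]
 [ 0.8478 -0.4189  0.3253]
 [ 0.2905 -0.1464 -0.9456]] [-0.6497 -0.0438  0.3804]
```

View pics/a_top.png

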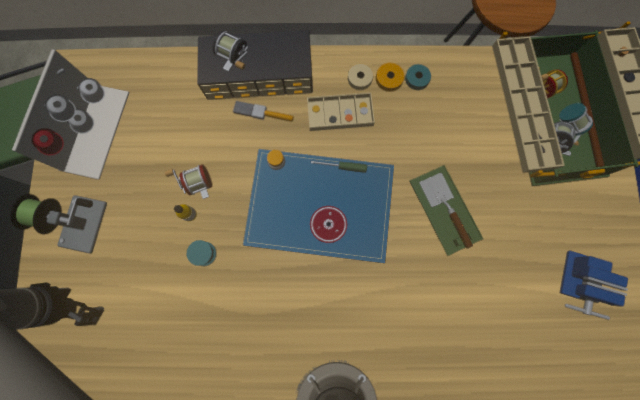

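View pics/a_side.png

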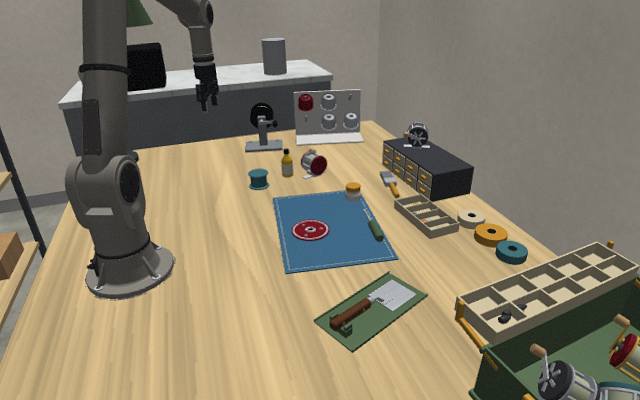

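View pics/a_wrist.png

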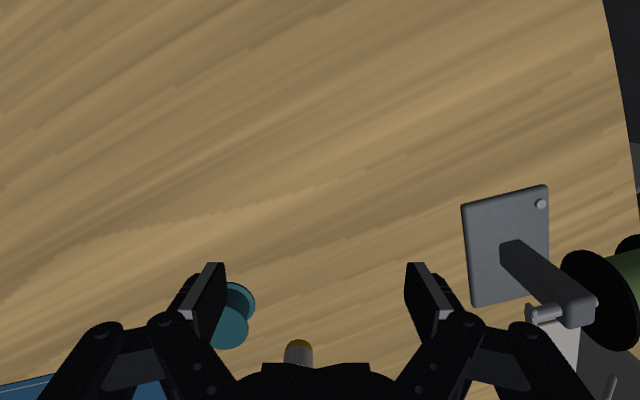

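```bash
cat > h.py <<'E'
from cell import *
import cv2,numpy as np
np.set_printoptions(precision=4,suppress=True)
def cast(c,uv,z):
    uv=np.asarray(uv,float).reshape(-1,1,2)
    s=cv2.undistortPoints(uv,c["K"],np.array([c["k1"],0,0,0,0.])).reshape(-1,2)
    d=np.c_[s,np.ones(len(s))]@c["R"]; o=-c["R"].T@c["t"]
    return o+d*((z-o[2])/d[:,2])[:,None]
def proj(c,X):
    X=np.asarray(X,float).reshape(-1,3)
    r,_=cv2.Rodrigues(c["R"])
    return cv2.projectPoints(X,r,c["t"],c["K"],np.array([c["k1"],0,0,0,0.]))[0].reshape(-1,2)
def cloud(c):
    h,w=c["depth"].shape
    uu,vv=np.meshgrid(np.arange(w),np.arange(h))
    s=cv2.undistortPoints(np.c_[uu.ravel(),vv.ravel()].astype(float).reshape(-1,1,2),c["K"],np.array([c["k1"],0,0,0,0.])).reshape(-1,2)
    P=np.c_[s,np.ones(len(s))]*c["depth"].reshape(-1,1)
    return ((P-c["t"])@c["R"]).reshape(h,w,3)
def big(m):
    n,l,st,_=cv2.connectedComponentsWithStats(m.astype(np.uint8))
    return l==1+np.argmax(st[1:,4])
def rect(c,m,z):
    k=max(cv2.findContours(m.astype(np.uint8),cv2.RETR_EXTERNAL,cv2.CHAIN_APPROX_NONE)[0],key=cv2.contourArea)
    P=cast(c,k.reshape(-1,2),z)[:,:2]
    return P,cv2.minAreaRect((P*1000).astype(np.float32))
E
python3 - <<'E'
from h import *
c=read_camera("top"); im=c["image"]; hsv=cv2.cvtColor(im,cv2.COLOR_BGR2HSV)
for n,(u,v) in dict(mat=(300,235),plate=(315,224),plateC=(329,210),hub=(329,224),cork=(0,0),tray=(470,200),blade=(436,190),handle=(461,234),saddle=(462,244)).items(): print(n,im[v,u],hsv[v,u],cloud(c)[v,u] if u else '')
cv2.imwrite("pics/crop_top.png",cv2.resize(im[140:270,240:490],None,fx=3.2,fy=3.2,interpolation=cv2.INTER_CUBIC))
s=read_camera("side"); cv2.imwrite("pics/crop_side.png",cv2.resize(s["image"][180:355,265:435],None,fx=3.4,fy=3.4,interpolation=cv2.INTER_CUBIC))
E
```

```text
mat [116  95  64] [102 114 116] [0.4661 0.1016 0.0067]
plate [ 48  39 107] [176 162 107] [0.4976 0.0574 0.0142]
plateC [ 47  41 106] [177 156 106] [0.5394 0.0161 0.0131]
hub [46 46 44] [90 11 46] [0.4975 0.0164 0.0143]
cork [76 81 83] [21 22 83] 
tray [ 87 133 158] [ 19 115 158] [ 0.5712 -0.411   0.0011]
blade [134 135 133] [ 75   4 135] [ 0.6013 -0.3078  0.0054]
handle [33 52 72] [ 15 138  72] [ 0.4638 -0.3609  0.0416]
saddle [58 85 78] [38 81 85] [ 0.4386 -0.3773  0.0002]
```

View pics/crop_top.png

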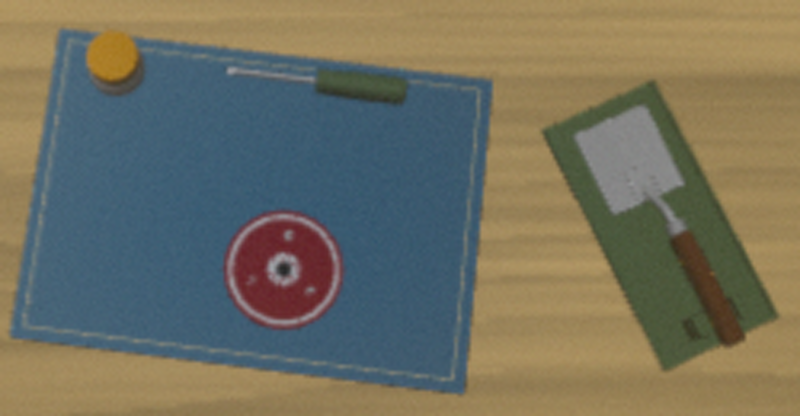

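View pics/crop_side.png

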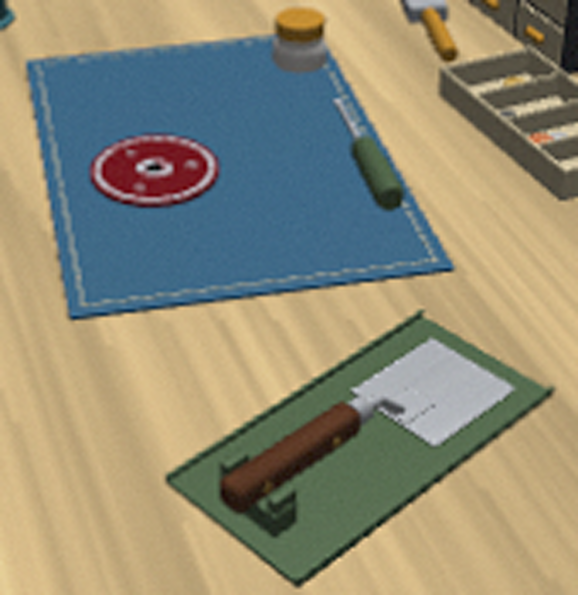

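Run:
```python
from h import *
for name in("top","side"):
    c=read_camera(name); hsv=cv2.cvtColor(c["image"],cv2.COLOR_BGR2HSV); H,S,V=[hsv[...,i].astype(int) for i in range(3)]
    X=cloud(c); print(name)
    reg=lambda x0,x1,y0,y1:(X[...,0]>x0)&(X[...,0]<x1)&(X[...,1]>y0)&(X[...,1]<y1)
    m=big((H>95)&(H<112)&(S>80)&reg(.3,.8,-.3,.4)); P,r=rect(c,m,.004); print("mat",r)
    m=big(((H>165)|(H<8))&(S>90)&reg(.38,.62,-.12,.15)); m=cv2.morphologyEx(m.astype(np.uint8),cv2.MORPH_CLOSE,np.ones((5,5)))
    P,r=rect(c,m,.014); 
    (cx,cy),rad=cv2.minEnclosingCircle((P*1000).astype(np.float32)); print("plate",r,cx,cy,rad,"mean",np.mean(P,0))
    m=big((S<40)&(V>95)&reg(.5,.7,-.42,-.2)); P,r=rect(c,m,.006); print("blade",r); print(cv2.boxPoints(r))
    m=big((H<18)&(S>110)&(V<110)&reg(.38,.6,-.45,-.25)); P,r=rect(c,m,.042); print("handle@42",r); print(cv2.boxPoints(r)); print(np.median(X[m],0),np.percentile(X[m][:,2],[50,80,95]))
    m=big((H>30)&(H<70)&(S>50)&reg(.36,.72,-.5,-.15)); P,r=rect(c,m,.004); print("tray",r); print(cv2.boxPoints(r))
```

```text
top
mat ((559.7869873046875, 43.518829345703125), (390.8003845214844, 272.388671875), 82.77690124511719)
plate ((497.8907775878906, 19.232786178588867), (88.2262954711914, 88.77141571044922), 89.88058471679688) 498.5844421386719 18.971216201782227 45.51885986328125 mean [0.4987 0.019 ]
blade ((586.0188598632812, -316.08587646484375), (124.38137817382812, 78.54944610595703), 23.55034637451172)
[[ 513.3157 -304.9309]
 [ 544.7004 -376.938 ]
 [ 658.722  -327.2408]
 [ 627.3373 -255.2338]]
handle@42 ((476.43603515625, -361.75457763671875), (104.61235809326172, 19.888587951660156), 23.44082260131836)
[[ 424.4907 -373.4385]
 [ 432.4025 -391.6857]
 [ 528.3813 -350.0707]
 [ 520.4696 -331.8235]]
[ 0.4752 -0.3625  0.0418] [0.0418 0.0434 0.045 ]
tray ((543.5341796875, -333.39495849609375), (248.3722686767578, 119.611572265625), 24.567684173583984)
[[ 405.7252 -330.636 ]
 [ 455.4559 -439.4192]
 [ 681.3432 -336.154 ]
 [ 631.6125 -227.3708]]
side
mat ((556.74853515625, 38.78034973144531), (415.6640319824219, 296.1634521484375), 82.65580749511719)
plate ((496.29449462890625, 18.837032318115234), (87.19097900390625, 87.63706970214844), 70.60045623779297) 497.0036315917969 19.705059051513672 46.195133209228516 mean [0.4962 0.0183]
blade ((595.6473999023438, -311.5588073730469), (96.53617095947266, 77.67823791503906), 23.81117820739746)
[[ 535.8076 -295.5126]
 [ 567.1682 -366.5789]
 [ 655.4872 -327.605 ]
 [ 624.1266 -256.5387]]
handle@42 ((471.6962890625, -372.924560546875), (113.77491760253906, 27.66781234741211), 23.82376480102539)
[[ 414.0682 -383.2477]
 [ 425.244  -408.558 ]
 [ 529.3243 -362.6015]
 [ 518.1486 -337.2912]]
[ 0.4702 -0.3704  0.0398] [0.0398 0.0413 0.0423]
tray ((541.02587890625, -331.9434509277344), (254.48533630371094, 123.51116180419922), 24.303882598876953)
[[ 399.6429 -328.031 ]
 [ 450.4772 -440.596 ]
 [ 682.4088 -335.8559]
 [ 631.5746 -223.2909]]
```

```bash
cat >> h.py <<'E'
from scipy.spatial.transform import Rotation as Ro
def pose(heading_deg,pitch_deg=0,roll_deg=0):
    # tool x along heading (horizontal), z down; pitch>0: tip (tool x) dips down
    a=np.radians(heading_deg); x=np.array([np.cos(a),np.sin(a),0]); z=np.array([0,0,-1.]); y=np.cross(z,x)
    return np.c_[x,y,z]@Ro.from_euler('y',-pitch_deg,degrees=True).as_matrix()
def rows(p0,R0,p1,R1,n):
    w=(Ro.from_matrix(R0).inv()*Ro.from_matrix(R1)).as_rotvec(); out=[]
    for i in range(n):
        R=R0@Ro.from_rotvec(w*i/n).as_matrix()
        out.append((np.round(R.T@(p1-p0)/n*100,2).tolist(),np.round(w/n,3).tolist()))
    return out
def plan(p1,R1,n):
    s=get_state(); p0=s["tool_pos"];R0=s["tool_rot"]
    r=rows(p0,R0,np.asarray(p1,float),R1,n)
    print("t",round(s["t"],2),"pos",p0,"dist/row mm",np.linalg.norm(p1-p0)/n*1000,"deg/row",np.degrees(np.linalg.norm(r[0][1])))
    print([a for a,b in r]); print([b for a,b in r])
E
python3 - <<'E'
from h import *
s=get_state(); print(s["t"])
plan(np.array([.48,.05,.2]),pose(82),18)
E
```

```text
0.35
t 0.35 pos [0.2884 0.5825 0.2531] dist/row mm 31.576739871574922 deg/row 3.953408786402681
[[-2.27, -2.18, 0.3], [-2.41, -2.02, 0.3], [-2.55, -1.84, 0.3], [-2.67, -1.66, 0.3], [-2.78, -1.47, 0.3], [-2.87, -1.28, 0.3], [-2.95, -1.07, 0.3], [-3.02, -0.87, 0.3], [-3.07, -0.65, 0.3], [-3.11, -0.44, 0.3], [-3.14, -0.22, 0.3], [-3.14, -0.0, 0.3], [-3.14, 0.21, 0.3], [-3.11, 0.43, 0.3], [-3.08, 0.65, 0.3], [-3.02, 0.86, 0.3], [-2.96, 1.07, 0.3], [-2.88, 1.27, 0.3]]
[[-0.0, 0.0, 0.069], [-0.0, 0.0, 0.069], [-0.0, 0.0, 0.069], [-0.0, 0.0, 0.069], [-0.0, 0.0, 0.069], [-0.0, 0.0, 0.069], [-0.0, 0.0, 0.069], [-0.0, 0.0, 0.069], [-0.0, 0.0, 0.069], [-0.0, 0.0, 0.069], [-0.0, 0.0, 0.069], [-0.0, 0.0, 0.069], [-0.0, 0.0, 0.069], [-0.0, 0.0, 0.069], [-0.0, 0.0, 0.069], [-0.0, 0.0, 0.069], [-0.0, 0.0, 0.069], [-0.0, 0.0, 0.069]]
```

Emit:
move_arm:
  claw: [8.5,8.5,8.5,8.5,8.5,8.5,8.5,8.5]
  xyz:
    - [-2.3,-2.2,0.3]
    - [-2.4,-2.0,0.3]
    - [-2.5,-1.8,0.3]
    - [-2.7,-1.7,0.3]
    - [-2.8,-1.5,0.3]
    - [-2.9,-1.3,0.3]
    - [-3.0,-1.1,0.3]
    - [-3.0,-0.9,0.3]
  rotation:
    - [0,0,0.07]
    - [0,0,0.07]
    - [0,0,0.07]
    - [0,0,0.07]
    - [0,0,0.07]
    - [0,0,0.07]
    - [0,0,0.07]
    - [0,0,0.07]

```text
t: 1.02
tool_pos: [0.369, 0.3438, 0.2267]
tool_rot: [[-0.515, 0.857, -0.002], [0.857, 0.515, 0.008], [0.008, 0.002, -1.0]]
ft_force: [1.3, 0.3, 0.7]
grip_width: 0.997
```

Run:
```python
from h import *
plan(np.array([.48,.0,.18]),pose(75),12)
```

```text
t 1.02 pos [0.369  0.3438 0.2267] dist/row mm 30.352736991320576 deg/row 3.839244784010617
[[-2.93, -0.68, 0.36], [-2.97, -0.49, 0.37], [-3.0, -0.29, 0.37], [-3.01, -0.08, 0.37], [-3.01, 0.12, 0.37], [-3.0, 0.32, 0.37], [-2.97, 0.52, 0.38], [-2.93, 0.71, 0.38], [-2.87, 0.91, 0.38], [-2.8, 1.1, 0.38], [-2.72, 1.28, 0.38], [-2.63, 1.46, 0.39]]
[[-0.0, -0.001, 0.067], [-0.0, -0.001, 0.067], [-0.0, -0.001, 0.067], [-0.0, -0.001, 0.067], [-0.0, -0.001, 0.067], [-0.0, -0.001, 0.067], [-0.0, -0.001, 0.067], [-0.0, -0.001, 0.067], [-0.0, -0.001, 0.067], [-0.0, -0.001, 0.067], [-0.0, -0.001, 0.067], [-0.0, -0.001, 0.067]]
```

Emit:
move_arm:
  claw: [8.5,8.5,8.5,8.5,8.5,8.5,8.5,8.5]
  xyz:
    - [-3.6,-0.7,0.4]
    - [-3.6,-0.5,0.4]
    - [-3.7,-0.3,0.4]
    - [-3.7,0.0,0.4]
    - [-3.7,0.3,0.4]
    - [-3.6,0.6,0.4]
    - [-3.6,0.8,0.4]
    - [-3.6,1.0,0.4]
  rotation:
    - [0,0,0.1]
    - [0,0,0.1]
    - [0,0,0.1]
    - [0,0,0.1]
    - [0,0,0.1]
    - [0,0,0.1]
    - [0,0,0.1]
    - [0,0,0.1]

```text
t: 1.68
tool_pos: [0.4352, 0.045, 0.1928]
tool_rot: [[0.291, 0.957, 0.006], [0.957, -0.291, 0.015], [0.016, 0.001, -1.0]]
ft_force: [0.6, -0.3, -0.4]
grip_width: 0.996
```

Run:
```python
from h import *
plan(np.array([.499,-.353,.15]),pose(23.8),12)
```

```text
t 1.68 pos [0.4352 0.045  0.1928] dist/row mm 33.78286287514987 deg/row 4.125693993113267
[[-3.02, 1.47, 0.31], [-2.91, 1.69, 0.31], [-2.78, 1.89, 0.32], [-2.64, 2.08, 0.32], [-2.48, 2.27, 0.33], [-2.31, 2.44, 0.33], [-2.13, 2.6, 0.34], [-1.94, 2.74, 0.34], [-1.74, 2.88, 0.34], [-1.53, 2.99, 0.35], [-1.31, 3.09, 0.35], [-1.08, 3.18, 0.35]]
[[-0.0, -0.001, 0.072], [-0.0, -0.001, 0.072], [-0.0, -0.001, 0.072], [-0.0, -0.001, 0.072], [-0.0, -0.001, 0.072], [-0.0, -0.001, 0.072], [-0.0, -0.001, 0.072], [-0.0, -0.001, 0.072], [-0.0, -0.001, 0.072], [-0.0, -0.001, 0.072], [-0.0, -0.001, 0.072], [-0.0, -0.001, 0.072]]
```

Emit:
move_arm:
  claw: [8.5,8.5,8.5,8.5,8.5,8.5,8.5,8.5]
  xyz:
    - [-3.0,1.5,0.3]
    - [-2.9,1.7,0.3]
    - [-2.8,1.9,0.3]
    - [-2.6,2.1,0.3]
    - [-2.5,2.3,0.3]
    - [-2.3,2.4,0.3]
    - [-2.1,2.6,0.3]
    - [-1.9,2.7,0.3]
  rotation:
    - [0,0,0.08]
    - [0,0,0.08]
    - [0,0,0.08]
    - [0,0,0.08]
    - [0,0,0.08]
    - [0,0,0.08]
    - [0,0,0.08]
    - [0,0,0.08]

```text
t: 2.35
tool_pos: [0.4675, -0.2346, 0.166]
tool_rot: [[0.824, 0.567, 0.015], [0.567, -0.824, 0.019], [0.023, -0.007, -1.0]]
ft_force: [1.4, -0.3, 0.2]
grip_width: 0.995
```

Run:
```python
from h import *
plan(np.array([.499,-.353,.13]),pose(23.8),5)
```

```text
t 2.35 pos [ 0.4675 -0.2346  0.166 ] dist/row mm 25.543164755514205 deg/row 2.1353730400485795
[[-0.84, 2.31, 0.68], [-0.75, 2.34, 0.69], [-0.66, 2.37, 0.7], [-0.57, 2.39, 0.71], [-0.47, 2.41, 0.71]]
[[-0.002, -0.004, 0.037], [-0.002, -0.004, 0.037], [-0.002, -0.004, 0.037], [-0.002, -0.004, 0.037], [-0.002, -0.004, 0.037]]
```

Emit:
move_arm:
  claw: [8.5,8.5,8.5,8.5,8.5,8.5]
  xyz:
    - [-0.8,2.3,0.7]
    - [-0.8,2.4,0.7]
    - [-0.7,2.4,0.7]
    - [-0.6,2.4,0.7]
    - [-0.5,2.5,0.7]
    - [0,0,0]
  rotation:
    - [0,-0.004,0.038]
    - [0,-0.004,0.038]
    - [0,-0.004,0.038]
    - [0,-0.004,0.038]
    - [0,-0.004,0.038]
    - [0,0,0]

```text
t: 2.85
tool_pos: [0.4978, -0.3698, 0.1282]
tool_rot: [[0.924, 0.383, -0.002], [0.383, -0.924, 0.002], [-0.001, -0.003, -1.0]]
ft_force: [-0.2, -1.0, -0.6]
grip_width: 0.996
```

Run:
```python
from h import *
plan(np.array([.499,-.353,.035]),pose(23.8),4)
c=read_camera("wrist"); cv2.imwrite("pics/w1.png",c["image"])
print(proj(c,[[.499,-.353,.042]]))
```

```text
t 2.85 pos [ 0.4978 -0.3698  0.1282] dist/row mm 23.67359688186753 deg/row 0.34851662076640555
[[0.19, -0.37, 2.33], [0.19, -0.37, 2.33], [0.19, -0.37, 2.33], [0.2, -0.37, 2.33]]
[[-0.001, 0.0, -0.006], [-0.001, 0.0, -0.006], [-0.001, 0.0, -0.006], [-0.001, 0.0, -0.006]]
[[292.9899 209.4879]]
```

View pics/w1.png

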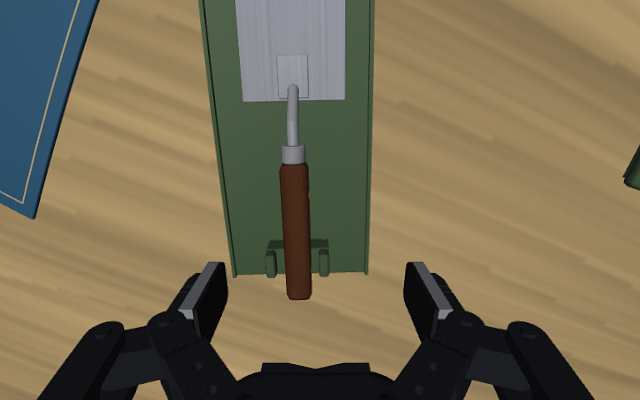

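Run:
```python
from h import *
c=read_camera("wrist"); hsv=cv2.cvtColor(c["image"],cv2.COLOR_BGR2HSV); H,S,V=[hsv[...,i].astype(int) for i in range(3)]
roi=np.zeros_like(H,bool); roi[150:310,270:325]=1
m=big((H<15)&(S>130)&roi); P,r=rect(c,m,.042); print(r); b=cv2.boxPoints(r);print(b)
print(cast(c,[[294,163],[298.5,298],[243,101],[345,99]],.042)); print("blade rear",cast(c,[[243,101],[345,99]],.006))
```

```text
((480.2054443359375, -362.6342468261719), (107.83389282226562, 18.859481811523438), 23.685562133789062)
[[ 427.0422 -375.6582]
 [ 434.6183 -392.929 ]
 [ 533.3687 -349.6103]
 [ 525.7925 -332.3395]]
[[ 0.5297 -0.3392  0.042 ]
 [ 0.4316 -0.3812  0.042 ]
 [ 0.5544 -0.295   0.042 ]
 [ 0.58   -0.3537  0.042 ]]
blade rear [[ 0.5505 -0.2879  0.006 ]
 [ 0.5806 -0.3569  0.006 ]]
```

Emit:
move_arm:
  claw: [8.5,8.5,8.5,8.5,8.5,8.5]
  xyz:
    - [0.3,-0.4,2.0]
    - [0.3,-0.4,2.4]
    - [0.3,-0.4,2.3]
    - [0.2,-0.3,2.2]
    - [0,0,0.4]
    - [0,0,0]
  rotation:
    - [0,0,-0.006]
    - [0,0,-0.006]
    - [0,0,-0.006]
    - [0,0,-0.006]
    - [0,0,0]
    - [0,0,0]

```text
t: 3.45
tool_pos: [0.5059, -0.3396, 0.0366]
tool_rot: [[0.909, 0.418, 0.006], [0.418, -0.909, 0.011], [0.01, -0.007, -1.0]]
ft_force: [0.7, -0.4, -0.3]
grip_width: 0.996
```

Run:
```python
from h import *
plan(np.array([.502,-.3525,.035]),pose(23.7),1)
c=read_camera("wrist"); cv2.imwrite("pics/w2.png",c["image"])
```

```text
t 3.45 pos [ 0.5059 -0.3396  0.0366] dist/row mm 13.584793838249954 deg/row 1.199111830191473
[[-0.9, 1.01, 0.14]]
[[-0.007, -0.01, 0.017]]
```

View pics/w2.png

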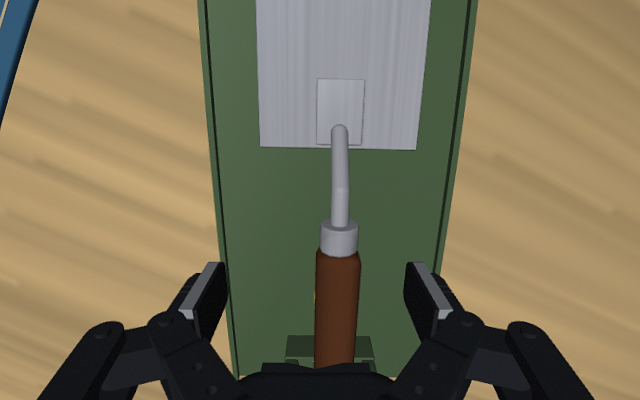

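Emit:
move_arm:
  claw: [8.5,8.5,8.5]
  xyz:
    - [-0.5,0.5,0.1]
    - [-0.4,0.4,0.05]
    - [0,0,0]
  rotation:
    - [-0.003,-0.005,0.01]
    - [-0.003,-0.005,0.007]
    - [0,0,0]

```text
t: 3.75
tool_pos: [0.5032, -0.3531, 0.0392]
tool_rot: [[0.916, 0.402, 0.004], [0.402, -0.916, -0.002], [0.003, 0.003, -1.0]]
ft_force: [0.2, 0.3, -0.3]
grip_width: 0.993
```

Run:
```python
from h import *
plan(np.array([.502,-.3525,.035]),pose(23.7),1)
```

```text
t 3.75 pos [ 0.5032 -0.3531  0.0392] dist/row mm 4.373383636376693 deg/row 0.24308540536241863
[[-0.08, -0.11, 0.42]]
[[0.003, -0.003, 0.0]]
```

Emit:
move_arm:
  claw: [8.5,0,0,0,0,0]
  xyz:
    - [0,0,0.4]
    - [0,0,0]
    - [0,0,0]
    - [0,0,0]
    - [0,0,0]
    - [0,0,0]
  rotation:
    - [0.003,-0.003,0]
    - [0,0,0]
    - [0,0,0]
    - [0,0,0]
    - [0,0,0]
    - [0,0,0]

```text
t: 4.25
tool_pos: [0.5039, -0.3558, 0.0376]
tool_rot: [[0.917, 0.4, 0.003], [0.4, -0.917, -0.003], [0.002, 0.004, -1.0]]
ft_force: [-1.0, 1.0, 1.2]
grip_width: 0.293
```

Run:
```python
from h import *
for _ in range(3):
  s=get_state(); print(s["tool_pos"],s["grip_width"],s["ft_force"],s["joints"])
  c=read_camera("wrist")
cv2.imwrite("pics/w3.png",c["image"])
plan(np.array([.502,-.3525,.035]),pose(23.7),1)
```

```text
[ 0.5039 -0.3558  0.0376] 0.2931733542271852 [-1.0282  0.9847  1.2202] [ 0.0556  0.6896  0.6788  1.8162 -0.5681  0.8352 -0.1443]
[ 0.5039 -0.3557  0.0379] 0.2272319577183639 [ 1.9801 -0.2772  2.2873] [ 0.0555  0.6893  0.6789  1.8161 -0.5679  0.8358 -0.1441]
[ 0.5041 -0.356   0.0379] 0.2226742650642977 [-0.9789  0.4243  1.8783] [ 0.0555  0.6893  0.679   1.8159 -0.568   0.835  -0.1442]
t 4.4 pos [ 0.5041 -0.356   0.0379] dist/row mm 4.984990364415677 deg/row 0.32913919479513154
[[-0.05, -0.41, 0.29]]
[[0.005, -0.002, -0.002]]
```

View pics/w3.png

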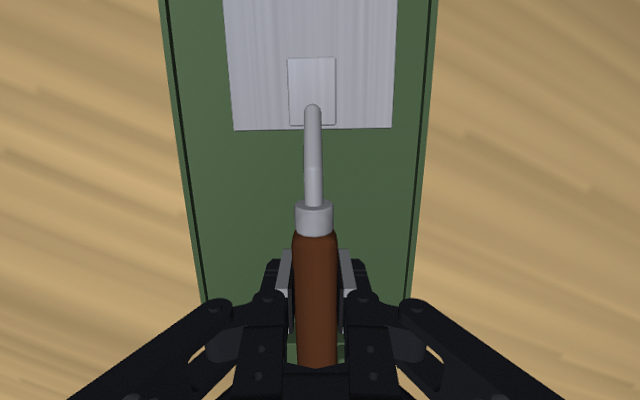

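Emit:
move_arm:
  claw: [0,0,0,0,0,0]
  xyz:
    - [0,0,-0.8]
    - [0,0,-1.5]
    - [0,0,-2.5]
    - [0,0,-3]
    - [0,0,-3]
    - [0,0,-1]
  rotation:
    - [0,0,0]
    - [0,0,0]
    - [0,0,0]
    - [0,0,0]
    - [0,0,0]
    - [0,0,0]

```text
t: 4.9
tool_pos: [0.4999, -0.3529, 0.156]
tool_rot: [[0.917, 0.399, -0.008], [0.399, -0.917, 0.002], [-0.007, -0.005, -1.0]]
ft_force: [0.0, -1.1, -1.3]
grip_width: 0.221
```

Run:
```python
from h import *
s=get_state(); print(s["grip_width"],s["joints"],s["tool_rot"])
plan(np.array([.467,-.232,.13]),pose(83),10)
```

```text
0.22107859337163674 [-0.0309  0.5486  0.7953  1.745  -0.4405  1.0451 -0.2397] [[ 0.9169  0.3991 -0.0084]
 [ 0.3992 -0.9169  0.0019]
 [-0.0069 -0.0051 -1.    ]]
t 4.9 pos [ 0.4999 -0.3529  0.156 ] dist/row mm 12.8001106109248 deg/row 5.959036523472316
[[0.18, -1.24, 0.27], [0.31, -1.21, 0.26], [0.43, -1.17, 0.26], [0.55, -1.12, 0.26], [0.67, -1.06, 0.26], [0.77, -0.99, 0.26], [0.87, -0.9, 0.26], [0.96, -0.81, 0.26], [1.04, -0.7, 0.26], [1.11, -0.59, 0.26]]
[[-0.001, 0.0, -0.104], [-0.001, 0.0, -0.104], [-0.001, 0.0, -0.104], [-0.001, 0.0, -0.104], [-0.001, 0.0, -0.104], [-0.001, 0.0, -0.104], [-0.001, 0.0, -0.104], [-0.001, 0.0, -0.104], [-0.001, 0.0, -0.104], [-0.001, 0.0, -0.104]]
```

Emit:
move_arm:
  claw: [0,0,0,0,0,0,0,0]
  xyz:
    - [0.2,-1.2,0.2]
    - [0.3,-1.2,0.2]
    - [0.4,-1.2,0.2]
    - [0.6,-1.1,0.2]
    - [0.7,-1.1,0.2]
    - [0.8,-1.0,0.2]
    - [0.9,-0.9,0.2]
    - [1.0,-0.8,0.2]
  rotation:
    - [0,0,-0.11]
    - [0,0,-0.11]
    - [0,0,-0.11]
    - [0,0,-0.11]
    - [0,0,-0.11]
    - [0,0,-0.11]
    - [0,0,-0.11]
    - [0,0,-0.11]

```text
t: 5.57
tool_pos: [0.469, -0.2567, 0.1418]
tool_rot: [[0.242, 0.97, -0.004], [0.97, -0.242, -0.007], [-0.008, -0.002, -1.0]]
ft_force: [-1.2, 0.9, -1.8]
grip_width: 0.224
```

Run:
```python
from h import *
s=get_state(); print(s["grip_width"],s["joints"],s["tool_rot"])
plan(np.array([.467,-.232,.12]),pose(83),3)
```

```text
0.22350123151200632 [-0.0726  0.3647  0.5998  1.9444 -0.2479  0.9075  0.4065] [[ 0.2416  0.9704 -0.0043]
 [ 0.9703 -0.2416 -0.0069]
 [-0.0078 -0.0025 -1.    ]]
t 5.57 pos [ 0.469  -0.2567  0.1418] dist/row mm 11.019056746320222 deg/row 2.3561038894475472
[[0.79, -0.26, 0.72], [0.8, -0.23, 0.72], [0.81, -0.2, 0.73]]
[[-0.001, 0.003, -0.041], [-0.001, 0.003, -0.041], [-0.001, 0.003, -0.041]]
```

Emit:
move_arm:
  claw: [0,0,0,0,0]
  xyz:
    - [0.6,-0.2,1.2]
    - [0.6,-0.2,1.2]
    - [0.4,-0.2,1.2]
    - [0,0,0.5]
    - [0,0,0]
  rotation:
    - [0,0.003,-0.041]
    - [0,0.003,-0.041]
    - [0,0.003,-0.03]
    - [0,0,0]
    - [0,0,0]

```text
t: 5.98
tool_pos: [0.4633, -0.2347, 0.0976]
tool_rot: [[0.119, 0.993, -0.005], [0.993, -0.119, 0.006], [0.006, -0.006, -1.0]]
ft_force: [0.0, 0.3, -1.6]
grip_width: 0.223
```

Run:
```python
from h import *
s=get_state(); print(s["tool_pos"],s["grip_width"],s["joints"],s["tool_rot"])
plan(np.array([.467,-.232,.0395]),pose(83),3)
c=read_camera("wrist"); cv2.imwrite("pics/w4.png",c["image"])
t=read_camera("top"); cv2.imwrite("pics/t4.png",cv2.resize(t["image"][140:270,240:490],None,fx=3.2,fy=3.2,interpolation=cv2.INTER_CUBIC))
s=read_camera("side"); cv2.imwrite("pics/s4.png",cv2.resize(s["image"][150:330,200:450],None,fx=3.2,fy=3.2,interpolation=cv2.INTER_CUBIC))
```

```text
[ 0.4633 -0.2347  0.0976] 0.22294875350902882 [-0.0484  0.4003  0.5354  2.0074 -0.2821  0.813   0.5302] [[ 0.1194  0.9928 -0.0053]
 [ 0.9928 -0.1194  0.0064]
 [ 0.0057 -0.006  -1.    ]]
t 5.98 pos [ 0.4633 -0.2347  0.0976] dist/row mm 19.422462614022628 deg/row 0.17188733853924698
[[0.09, 0.12, 1.94], [0.1, 0.12, 1.94], [0.1, 0.11, 1.94]]
[[-0.002, -0.002, 0.001], [-0.002, -0.002, 0.001], [-0.002, -0.002, 0.001]]
```

View pics/w4.png

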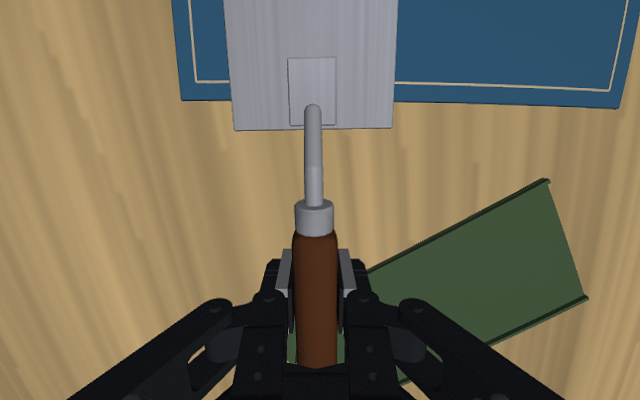

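View pics/s4.png

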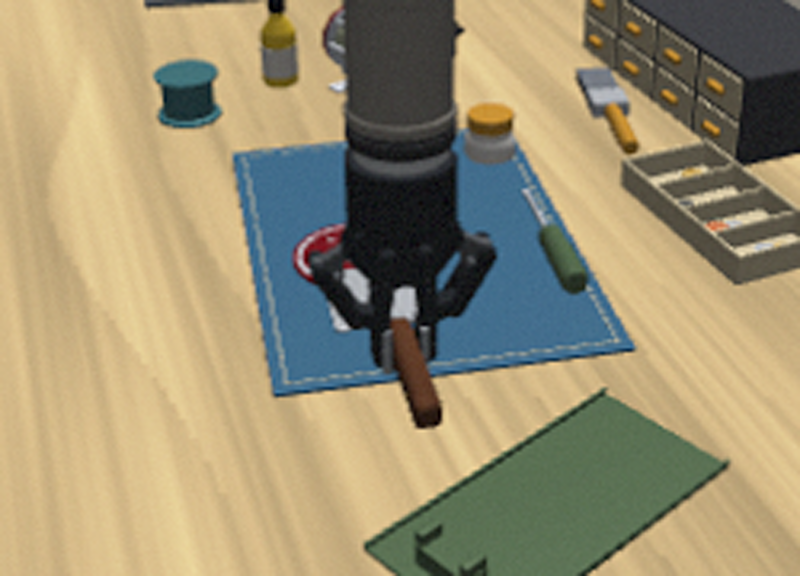

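View pics/t4.png

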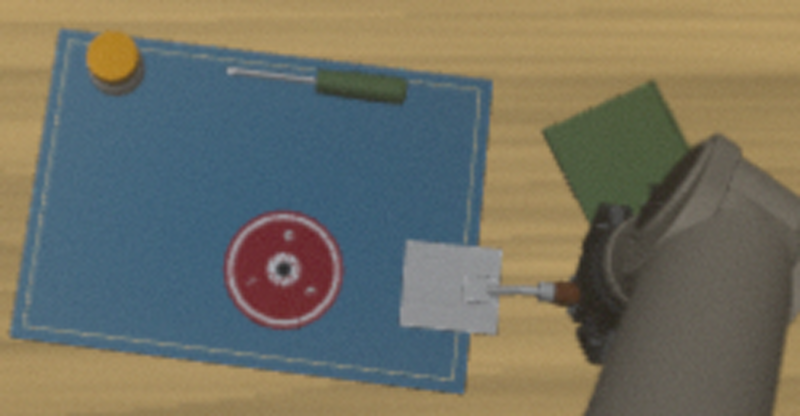

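Run:
```python
from h import *
c=read_camera("top"); hsv=cv2.cvtColor(c["image"],cv2.COLOR_BGR2HSV); H,S,V=[hsv[...,i].astype(int) for i in range(3)]
X=cloud(c); roi=np.zeros_like(H,bool); roi[205:250,355:400]=1
m=big((S<40)&(V>95)&roi); s=get_state(); zb=s["tool_pos"][2]-.0339+.002
P,r=rect(c,m,zb); b=cv2.boxPoints(r); print(r,b)
print("depth z of blade",np.median(X[m][:,2]),zb)
tip=b[np.argsort(b[:,1])[2:]].mean(0); d=tip-s["tool_pos"][:2]*1000; print("tip",tip,"rel",d,np.linalg.norm(d),np.degrees(np.arctan2(d[1],d[0])), s["tool_pos"])
# fit plane for pitch
Q=X[m]; A=np.c_[Q[:,:2],np.ones(len(Q))]; print("plane",np.linalg.lstsq(A,Q[:,2],rcond=None)[0])
```

```text
((481.37969970703125, -131.79751586914062), (92.80535125732422, 88.55697631835938), 84.25022888183594) [[ 432.6752 -173.5307]
 [ 520.7866 -182.4027]
 [ 530.0842  -90.0643]
 [ 441.9728  -81.1923]]
depth z of blade 0.06780777237912193 0.06739599163877814
tip [486.0285 -85.6283] rel [ 21.2888 150.2907] 151.79104794621648 81.93763974666162 [ 0.4647 -0.2359  0.0993]
plane [-0.3583  0.3334  0.2818]
```

Emit:
move_arm:
  claw: [0,0,0,0,0]
  xyz:
    - [0,0,1.8]
    - [0,0,1.8]
    - [0,0,1.3]
    - [0,0,0.5]
    - [0,0,0]
  rotation:
    - [0,-0.003,0]
    - [0,0,0]
    - [0,0,0]
    - [0,0,0]
    - [0,0,0]

```text
t: 6.6
tool_pos: [0.4696, -0.2396, 0.048]
tool_rot: [[0.123, 0.992, 0.008], [0.992, -0.123, -0.003], [-0.002, 0.009, -1.0]]
ft_force: [-0.6, -0.7, -1.3]
grip_width: 0.218
```

```bash
cat >> h.py <<'E'
def avg(n=6,cam="wrist"):
    P=[];F=[];R=[]
    for _ in range(n):
        s=get_state();P.append(s["tool_pos"]);F.append(s["ft_force"]);R.append(s["tool_rot"]);c=read_camera(cam)
    P=np.array(P); print("t",round(s["t"],2),"pos",P.mean(0),"sd",P.std(0),"F",np.mean(F,0),"\nR",np.mean(R,0).round(4).tolist(),"grip",round(s["grip_width"],3),"j",s["joints"])
    return P.mean(0),c
E
python3 - <<'E'
from h import *
p,c=avg(6,"side")
cv2.imwrite("pics/s5.png",cv2.resize(c["image"][200:300,260:400],None,fx=5,fy=5,interpolation=cv2.INTER_CUBIC))
E
```

```text
t 6.85 pos [ 0.4701 -0.2398  0.0488] sd [0.0003 0.0001 0.0005] F [-0.0812  0.1282 -1.4171] 
R [[0.1227, 0.9924, 0.01], [0.9924, -0.1226, -0.0038], [-0.0025, 0.0104, -0.9999]] grip 0.221 j [-0.0044  0.4808  0.4904  2.029  -0.347   0.6995  0.5823]
```

View pics/s5.png

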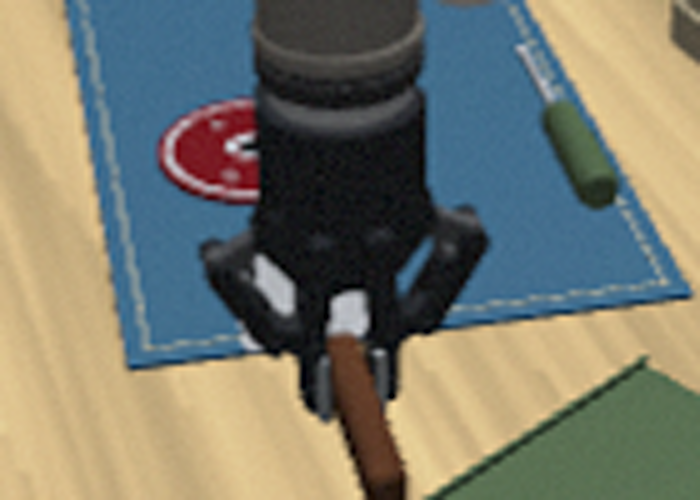

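Emit:
move_arm:
  claw: [0,0,0]
  xyz:
    - [0,-0.4,0.6]
    - [0,0,0.3]
    - [0,0,0]
  rotation:
    - [0.006,0.005,0]
    - [0,0,0]
    - [0,0,0]

```text
t: 7.15
tool_pos: [0.467, -0.2393, 0.0406]
tool_rot: [[0.122, 0.993, 0.008], [0.993, -0.122, 0.002], [0.003, 0.007, -1.0]]
ft_force: [-0.5, 0.4, -0.9]
grip_width: 0.218
```

Run:
```python
from h import *
p,c=avg(5,"wrist")
```

```text
t 7.35 pos [ 0.467  -0.2394  0.0408] sd [0.0002 0.0001 0.0002] F [-0.1815 -0.204  -1.6044] 
R [[0.122, 0.9925, 0.0076], [0.9925, -0.122, 0.0018], [0.0027, 0.0073, -1.0]] grip 0.224 j [ 0.0084  0.4918  0.4798  2.0357 -0.3585  0.6875  0.5966]
```

Emit:
move_arm:
  claw: [0,0,0,0,0,0]
  xyz:
    - [0,0,0.15]
    - [1.0,0,0]
    - [1.2,0,0]
    - [1.2,0,0]
    - [0.7,0,0]
    - [0,0,0]
  rotation:
    - [0.003,0,0]
    - [0,0,0]
    - [0,0,0]
    - [0,0,0]
    - [0,0,0]
    - [0,0,0]

```text
t: 7.9
tool_pos: [0.4731, -0.1939, 0.0395]
tool_rot: [[0.122, 0.993, 0.005], [0.993, -0.122, 0.003], [0.004, 0.004, -1.0]]
ft_force: [0.1, 0.0, -1.7]
grip_width: 0.222
```

Run:
```python
from h import *
p,c=avg(5,"wrist")
cv2.imwrite("pics/w6.png",c["image"])
t=read_camera("top"); cv2.imwrite("pics/t6.png",cv2.resize(t["image"][190:260,290:400],None,fx=6,fy=6,interpolation=cv2.INTER_CUBIC))
```

```text
t 8.1 pos [ 0.4729 -0.1956  0.0397] sd [0.0001 0.0012 0.0001] F [-0.0436  0.1509 -1.4307] 
R [[0.1233, 0.9924, 0.0053], [0.9924, -0.1233, 0.0018], [0.0025, 0.005, -1.0]] grip 0.223 j [-0.0793  0.4769  0.4828  2.065  -0.3535  0.673   0.5106]
```

View pics/w6.png

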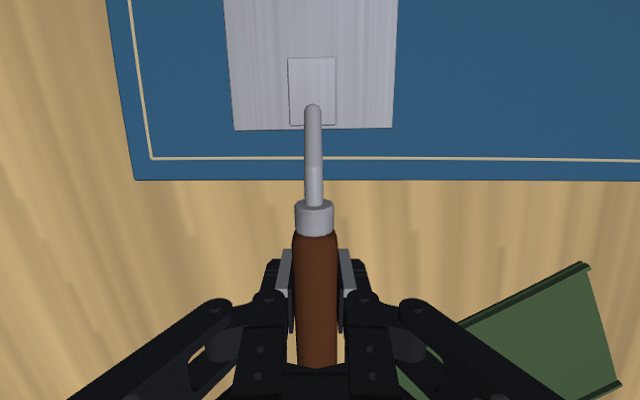

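View pics/t6.png

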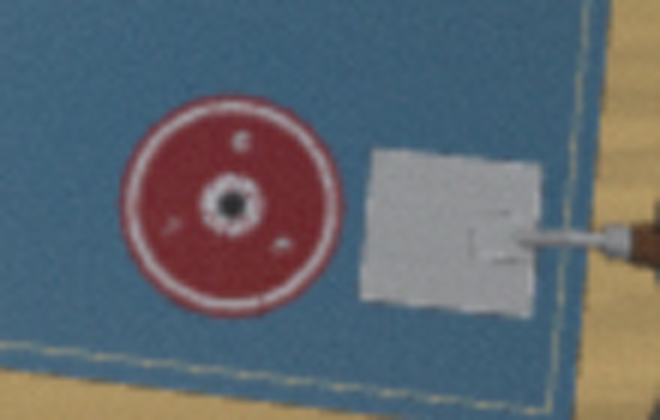

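Emit:
move_arm:
  claw: [0,0,0,0]
  xyz:
    - [0.3,0.3,0.05]
    - [0.9,0,0]
    - [0.8,0,0]
    - [0,0,0]
  rotation:
    - [0,0,0]
    - [0,0,0]
    - [0,0,0]
    - [0,0,0]

```text
t: 8.53
tool_pos: [0.4784, -0.1784, 0.0394]
tool_rot: [[0.13, 0.991, 0.006], [0.991, -0.13, 0.0], [0.001, 0.006, -1.0]]
ft_force: [-0.1, 0.0, -1.3]
grip_width: 0.225
```

Run:
```python
from h import *
p,c=avg(5,"top")
t=c; cv2.imwrite("pics/t7.png",cv2.resize(t["image"][190:260,290:400],None,fx=6,fy=6,interpolation=cv2.INTER_CUBIC))
```

```text
t 8.73 pos [ 0.4781 -0.1796  0.0395] sd [0.0002 0.0008 0.0001] F [ 0.0111 -0.0004 -1.2136] 
R [[0.1313, 0.9913, 0.0061], [0.9913, -0.1313, -0.0008], [-0.0, 0.0061, -1.0]] grip 0.22 j [-0.1174  0.4754  0.4854  2.0692 -0.3524  0.6692  0.4678]
```

View pics/t7.png

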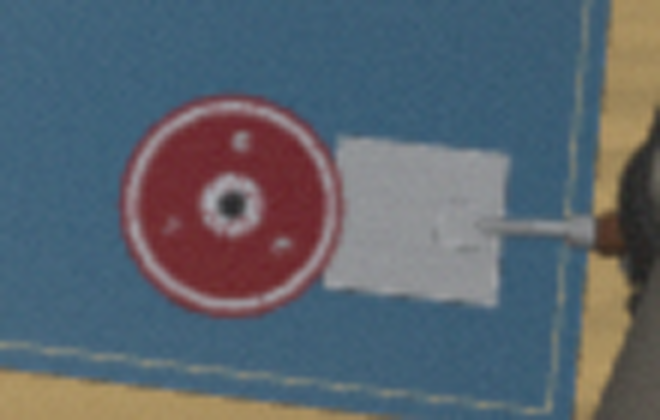

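Emit:
move_arm:
  claw: [0,0,0,0]
  xyz:
    - [0.5,0,0]
    - [0.5,0,0]
    - [0.2,0,0]
    - [0,0,0]
  rotation:
    - [0,0.003,0]
    - [0,0,0]
    - [0,0,0]
    - [0,0,0]

```text
t: 9.12
tool_pos: [0.4794, -0.1692, 0.0399]
tool_rot: [[0.135, 0.991, 0.007], [0.991, -0.135, 0.001], [0.001, 0.007, -1.0]]
ft_force: [0.5, -1.3, -0.3]
grip_width: 0.225
```

Run:
```python
from h import *
p,c=avg(4,"top")
t=c; cv2.imwrite("pics/t8.png",cv2.resize(t["image"][190:260,290:400],None,fx=6,fy=6,interpolation=cv2.INTER_CUBIC))
```

```text
t 9.27 pos [ 0.4793 -0.1693  0.0398] sd [0.0001 0.     0.    ] F [-0.2668 -0.5112 -1.5807] 
R [[0.135, 0.9908, 0.007], [0.9908, -0.135, 0.0007], [0.0017, 0.0068, -1.0]] grip 0.221 j [-0.1384  0.4713  0.4848  2.075  -0.3539  0.6674  0.4457]
```

View pics/t8.png

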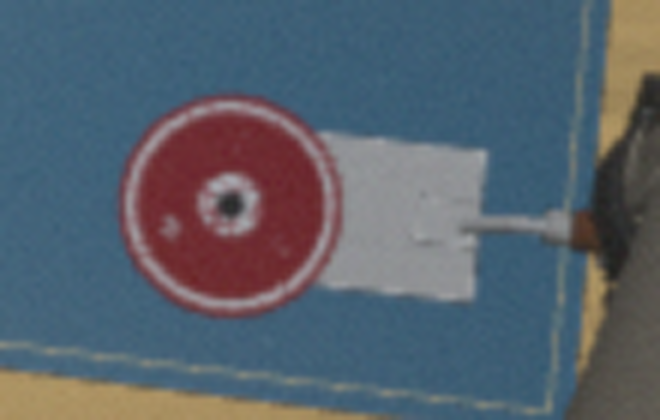

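Emit:
move_arm:
  claw: [0,0,0,0,0]
  xyz:
    - [0.1,0,-0.6]
    - [0.1,0,-0.7]
    - [0.1,0,-0.7]
    - [0.2,0,-0.7]
    - [0,0,0]
  rotation:
    - [0,0,0]
    - [0,0,0]
    - [0,0,0]
    - [0,0,0]
    - [0,0,0]

```text
t: 9.73
tool_pos: [0.4792, -0.164, 0.0692]
tool_rot: [[0.136, 0.991, 0.006], [0.991, -0.136, 0.001], [0.002, 0.005, -1.0]]
ft_force: [0.9, -0.2, -3.0]
grip_width: 0.221
```

```bash
cat >> h.py <<'E'
def snap(tag):
    p,c=avg(3,"top")
    s=read_camera("side")
    a=cv2.resize(c["image"][180:270,270:400],None,fx=3,fy=3,interpolation=cv2.INTER_CUBIC)
    b=cv2.resize(s["image"][185:295,250:400],None,fx=2.6,fy=2.6,interpolation=cv2.INTER_CUBIC)
    h=max(a.shape[0],b.shape[0]); o=np.zeros((h,a.shape[1]+b.shape[1],3),np.uint8); o[:a.shape[0],:a.shape[1]]=a; o[:b.shape[0],a.shape[1]:]=b
    cv2.imwrite(f"pics/{tag}.png",o)
E
python3 - <<'E'
from h import *
snap("f1")
E
```

```text
t 9.83 pos [ 0.479  -0.1641  0.0688] sd [0.0002 0.0001 0.0004] F [ 0.3653 -0.002  -2.3529] 
R [[0.1362, 0.9907, 0.0052], [0.9907, -0.1362, 0.0013], [0.002, 0.005, -1.0]] grip 0.221 j [-0.1783  0.4215  0.5178  2.0645 -0.3138  0.7263  0.4015]
```

View pics/f1.png

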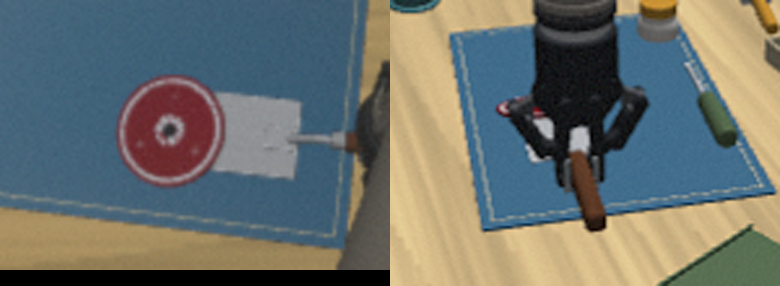

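Emit:
move_arm:
  claw: [0,0,0,0,0]
  xyz:
    - [0.5,0,-0.8]
    - [0.6,0,-0.8]
    - [0.6,0,-0.8]
    - [0.7,0,-0.7]
    - [0,0,0]
  rotation:
    - [0,0,0]
    - [0,0,0]
    - [0,0,0]
    - [0,0,0]
    - [0,0,0]

```text
t: 10.35
tool_pos: [0.4809, -0.1401, 0.1015]
tool_rot: [[0.139, 0.99, 0.002], [0.99, -0.139, -0.0], [-0.0, 0.002, -1.0]]
ft_force: [0.3, -0.9, -1.2]
grip_width: 0.221
```

Run:
```python
from h import *
snap("f2")
```

```text
t 10.45 pos [ 0.4805 -0.1406  0.101 ] sd [0.0004 0.0004 0.0004] F [-0.3779 -1.1742 -1.0803] 
R [[0.1394, 0.9902, 0.001], [0.9902, -0.1394, -0.0007], [-0.0006, 0.0011, -1.0]] grip 0.224 j [-0.2585  0.3613  0.5499  2.0548 -0.2613  0.792   0.3073]
```

View pics/f2.png

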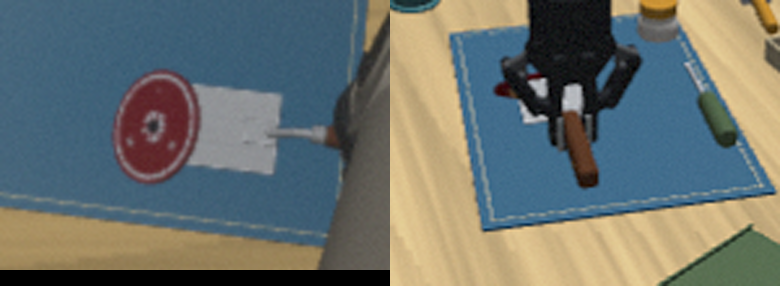

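Emit:
move_arm:
  claw: [0,0,0,0,0]
  xyz:
    - [0.8,0,-0.7]
    - [0.9,0,-0.6]
    - [1.0,0,-0.5]
    - [0.9,0,-0.4]
    - [0,0,0]
  rotation:
    - [0,0,0]
    - [0,0,0]
    - [0,0,0]
    - [0,0,0]
    - [0,0,0]

```text
t: 10.97
tool_pos: [0.483, -0.1088, 0.1218]
tool_rot: [[0.149, 0.989, -0.004], [0.989, -0.149, -0.003], [-0.003, -0.004, -1.0]]
ft_force: [0.6, -1.9, 1.2]
grip_width: 0.217
```

Run:
```python
from h import *
snap("f3")
```

```text
t 11.07 pos [ 0.4826 -0.1097  0.1215] sd [0.0003 0.0007 0.0002] F [ 0.064  -1.892   1.7238] 
R [[0.1501, 0.9887, -0.0047], [0.9887, -0.1501, -0.0036], [-0.0043, -0.0041, -1.0]] grip 0.222 j [-0.3403  0.32    0.564   2.0485 -0.2215  0.8367  0.1995]
```

View pics/f3.png

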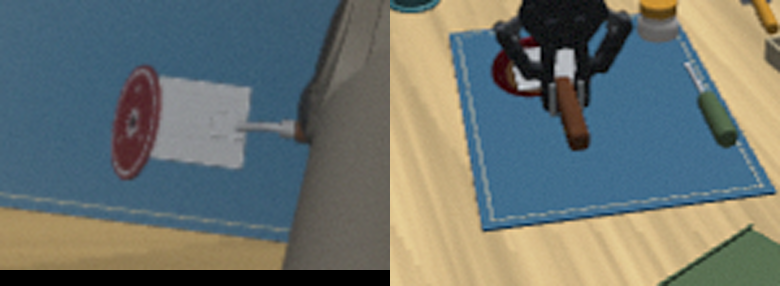

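Emit:
move_arm:
  claw: [0,0,0,0]
  xyz:
    - [0.6,0,-0.5]
    - [1.0,0,-0.3]
    - [0.5,0,-0.1]
    - [0,0,0]
  rotation:
    - [0,0,0]
    - [0,0,0]
    - [0,0,0]
    - [0,0,0]

```text
t: 11.5
tool_pos: [0.4829, -0.0901, 0.1288]
tool_rot: [[0.156, 0.988, -0.011], [0.988, -0.156, -0.004], [-0.006, -0.01, -1.0]]
ft_force: [-0.5, -0.1, 0.5]
grip_width: 0.224
```

Run:
```python
from h import *
snap("f4")
```

```text
t 11.6 pos [ 0.4828 -0.0906  0.1287] sd [0.0001 0.0004 0.    ] F [-0.7341 -0.4805  0.5903] 
R [[0.1562, 0.9877, -0.0111], [0.9877, -0.1563, -0.0045], [-0.0062, -0.0103, -0.9999]] grip 0.226 j [-0.3836  0.3047  0.5649  2.046  -0.2054  0.8569  0.1401]
```

View pics/f4.png

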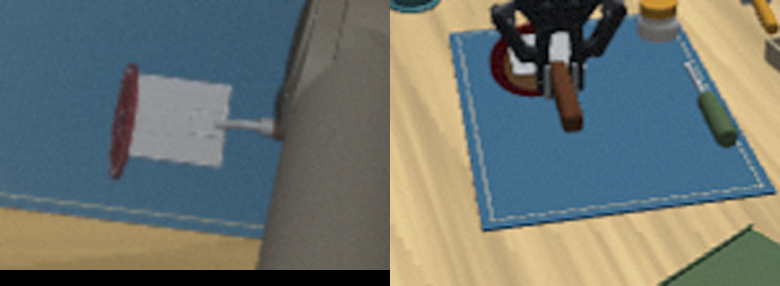

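Emit:
move_arm:
  claw: [0,0,0,0]
  xyz:
    - [0.5,0,-0.2]
    - [0.5,0,0]
    - [0.3,0,0]
    - [0,0,0]
  rotation:
    - [-0.01,0.004,0]
    - [0,0,0]
    - [0,0,0]
    - [0,0,0]

```text
t: 12.03
tool_pos: [0.484, -0.0784, 0.1302]
tool_rot: [[0.16, 0.987, -0.001], [0.987, -0.16, -0.003], [-0.003, -0.001, -1.0]]
ft_force: [-0.3, 0.1, 0.2]
grip_width: 0.224
```

Run:
```python
from h import *
snap("f5")
```

```text
t 12.13 pos [ 0.484  -0.0787  0.1303] sd [0.     0.0003 0.    ] F [-0.2807 -0.1671  0.014 ] 
R [[0.1598, 0.9872, -0.0009], [0.9871, -0.1598, -0.0027], [-0.0028, -0.0005, -1.0]] grip 0.222 j [-0.4064  0.2942  0.5619  2.0531 -0.2033  0.8484  0.1108]
```

View pics/f5.png

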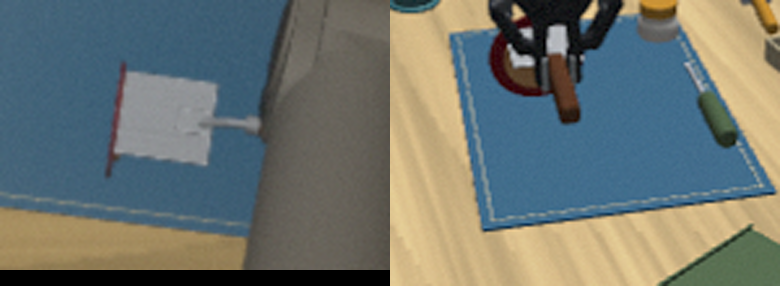

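Emit:
move_arm:
  claw: [0,0,0,0,0]
  xyz:
    - [0.3,0,0]
    - [0.3,0,0]
    - [0.3,0,0]
    - [0.2,0,0]
    - [0,0,0]
  rotation:
    - [0,0,0]
    - [0,0,0]
    - [0,0,0]
    - [0,0,0]
    - [0,0,0]

```text
t: 12.65
tool_pos: [0.4864, -0.0677, 0.1306]
tool_rot: [[0.162, 0.987, 0.0], [0.987, -0.162, -0.003], [-0.003, 0.0, -1.0]]
ft_force: [0.1, -0.1, 0.8]
grip_width: 0.225
```

Run:
```python
from h import *
snap("f6")
```

```text
t 12.75 pos [ 0.4863 -0.0679  0.1306] sd [0.     0.0002 0.    ] F [0.0704 0.1745 0.4555] 
R [[0.162, 0.9868, -0.0], [0.9868, -0.162, -0.003], [-0.0029, 0.0005, -1.0]] grip 0.222 j [-0.4257  0.2938  0.5582  2.0519 -0.2018  0.8483  0.0844]
```

View pics/f6.png

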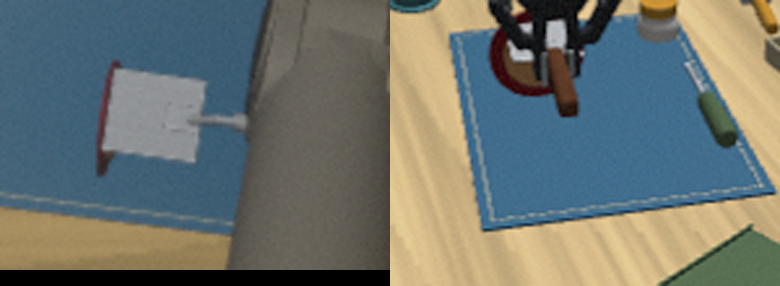

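Emit:
move_arm:
  claw: [0,0,0,0,0]
  xyz:
    - [0.3,0,-0.1]
    - [0.3,0,0]
    - [0.3,0,0]
    - [0,0,0]
    - [0,0,0]
  rotation:
    - [0,0,0]
    - [0,0,0]
    - [0,0,0]
    - [0,0,0]
    - [0,0,0]

```text
t: 13.27
tool_pos: [0.4871, -0.059, 0.1311]
tool_rot: [[0.163, 0.987, -0.002], [0.987, -0.163, -0.004], [-0.004, -0.001, -1.0]]
ft_force: [0.3, 0.7, -0.0]
grip_width: 0.225
```

Run:
```python
from h import *
snap("f7")
```

```text
t 13.37 pos [ 0.4871 -0.0589  0.1311] sd [0.     0.0001 0.    ] F [ 0.3569  0.3591 -0.3672] 
R [[0.163, 0.9866, -0.0015], [0.9866, -0.163, -0.0036], [-0.0038, -0.0009, -1.0]] grip 0.224 j [-0.4427  0.2926  0.5554  2.0513 -0.1987  0.8508  0.0617]
```

View pics/f7.png

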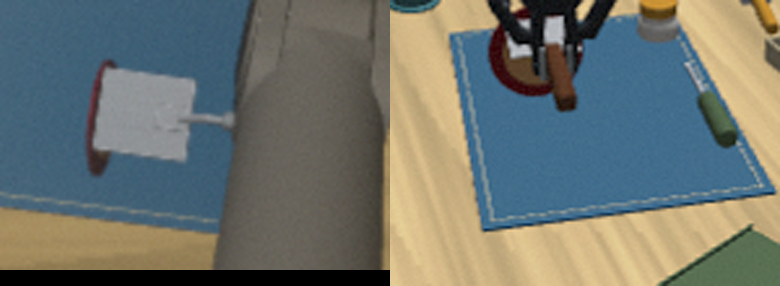

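Emit:
move_arm:
  claw: [0,0,0,0,0]
  xyz:
    - [0,0,-0.3]
    - [0.1,0,-0.2]
    - [0,0,0]
    - [0,0,0]
    - [0,0,0]
  rotation:
    - [0,0,0]
    - [0,0,0]
    - [0,0,0]
    - [0,0,0]
    - [0,0,0]

```text
t: 13.88
tool_pos: [0.4866, -0.0591, 0.1363]
tool_rot: [[0.164, 0.986, -0.002], [0.986, -0.164, -0.005], [-0.005, -0.002, -1.0]]
ft_force: [-0.3, -0.8, -1.9]
grip_width: 0.223
```

Run:
```python
from h import *
snap("f8")
```

```text
t 13.98 pos [ 0.4866 -0.0591  0.1363] sd [0. 0. 0.] F [-0.0502 -0.3767 -1.9234] 
R [[0.164, 0.9865, -0.0026], [0.9864, -0.164, -0.0049], [-0.0053, -0.0017, -1.0]] grip 0.223 j [-0.4479  0.2842  0.5592  2.0473 -0.1904  0.8627  0.0533]
```

View pics/f8.png

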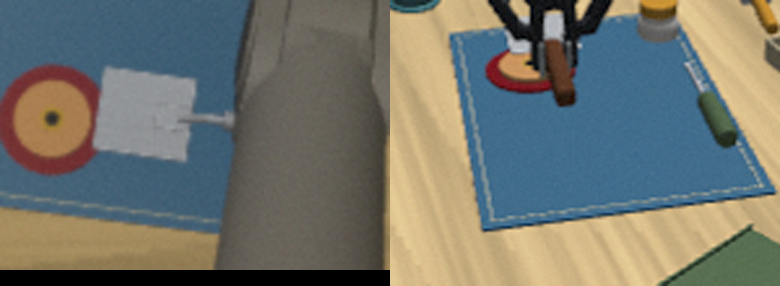

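Run:
```python
from h import *
plan(np.array([.47,-.235,.136]),pose(75),7)
```

```text
t 14.08 pos [ 0.4866 -0.0591  0.1362] dist/row mm 25.24585312622848 deg/row 0.8041845876117707
[[-2.52, 0.18, 0.02], [-2.52, 0.21, 0.01], [-2.51, 0.25, 0.01], [-2.51, 0.28, 0.01], [-2.5, 0.32, 0.01], [-2.5, 0.35, 0.01], [-2.49, 0.39, 0.01]]
[[-0.0, 0.001, 0.014], [-0.0, 0.001, 0.014], [-0.0, 0.001, 0.014], [-0.0, 0.001, 0.014], [-0.0, 0.001, 0.014], [-0.0, 0.001, 0.014], [-0.0, 0.001, 0.014]]
```

Emit:
move_arm:
  claw: [0,0,0,0,0,0,0,0]
  xyz:
    - [-1.5,0,0]
    - [-2.5,0.2,0]
    - [-2.5,0.2,0]
    - [-2.5,0.3,0]
    - [-2.5,0.3,0]
    - [-2.5,0.4,0]
    - [-2.0,0.4,0]
    - [-1.0,0.4,0]
  rotation:
    - [0,0,0]
    - [0,0,0]
    - [0,0,0.02]
    - [0,0,0.03]
    - [0,0,0.04]
    - [0,0,0.04]
    - [0,0,0.06]
    - [0,0,0.06]

```text
t: 14.75
tool_pos: [0.4728, -0.2323, 0.1363]
tool_rot: [[0.402, 0.916, -0.002], [0.916, -0.402, -0.003], [-0.003, -0.001, -1.0]]
ft_force: [0.8, 0.2, -1.8]
grip_width: 0.223
```

Run:
```python
from h import *
print(get_state()["joints"])
plan(np.array([.504,-.356,.12]),pose(23.6),8)
```

```text
[-0.1622  0.3714  0.6566  1.9677 -0.2833  0.8954  0.2277]
t 14.75 pos [ 0.4728 -0.2323  0.1363] dist/row mm 16.078549744535202 deg/row 5.328507494716656
[[-1.26, 0.98, 0.21], [-1.16, 1.09, 0.21], [-1.06, 1.19, 0.21], [-0.94, 1.29, 0.21], [-0.82, 1.37, 0.2], [-0.69, 1.44, 0.2], [-0.55, 1.5, 0.2], [-0.41, 1.54, 0.2]]
[[0.0, 0.0, 0.093], [0.0, 0.0, 0.093], [0.0, 0.0, 0.093], [0.0, 0.0, 0.093], [0.0, 0.0, 0.093], [0.0, 0.0, 0.093], [0.0, 0.0, 0.093], [0.0, 0.0, 0.093]]
```

Emit:
move_arm:
  claw: [0,0,0,0,0,0,0,0]
  xyz:
    - [-1.3,1.0,0.2]
    - [-1.2,1.1,0.2]
    - [-1.1,1.2,0.2]
    - [-0.9,1.3,0.2]
    - [-0.8,1.4,0.2]
    - [-0.7,1.4,0.2]
    - [-0.6,1.5,0.2]
    - [0,0.5,0]
  rotation:
    - [0,0,0.09]
    - [0,0,0.09]
    - [0,0,0.09]
    - [0,0,0.09]
    - [0,0,0.09]
    - [0,0,0.09]
    - [0,0,0.09]
    - [0,0,0.04]

```text
t: 15.42
tool_pos: [0.5012, -0.3538, 0.1208]
tool_rot: [[0.9, 0.435, -0.004], [0.435, -0.9, -0.003], [-0.005, 0.001, -1.0]]
ft_force: [0.1, -0.4, -2.1]
grip_width: 0.221
```

Run:
```python
from h import *
p,c=avg(3)
plan(np.array([.504,-.356,.09]),pose(23.6),2)
```

```text
t 15.52 pos [ 0.5015 -0.3533  0.1208] sd [0.0002 0.0007 0.    ] F [ 0.2949 -0.192  -2.2854] 
R [[0.8996, 0.4368, -0.0037], [0.4368, -0.8996, -0.0027], [-0.0045, 0.0008, -1.0]] grip 0.223 j [-0.02    0.5915  0.7783  1.7751 -0.4859  0.9807 -0.163 ]
t 15.57 pos [ 0.5015 -0.3511  0.1207] dist/row mm 15.600307718750294 deg/row 1.32401608408141
[[0.01, 0.28, 1.54], [0.01, 0.27, 1.54]]
[[-0.001, 0.002, 0.023], [-0.001, 0.002, 0.023]]
```

Emit:
move_arm:
  claw: [0,0,0,0,0]
  xyz:
    - [0,0.2,1.5]
    - [0,0.3,1.5]
    - [0,0,1.0]
    - [0,0,0]
    - [0,0,0]
  rotation:
    - [-0.002,0.004,0.023]
    - [0,0.002,0.02]
    - [0,0,0]
    - [0,0,0]
    - [0,0,0]

```text
t: 15.98
tool_pos: [0.5045, -0.3514, 0.078]
tool_rot: [[0.913, 0.409, 0.003], [0.409, -0.913, 0.005], [0.004, -0.004, -1.0]]
ft_force: [0.1, -0.3, -1.6]
grip_width: 0.224
```

Run:
```python
from h import *
p,c=avg(4,"side")
cv2.imwrite("pics/s9.png",cv2.resize(c["image"][230:360,300:440],None,fx=4.5,fy=4.5,interpolation=cv2.INTER_CUBIC))
plan(np.array([.504,-.356,.045]),pose(23.6),2)
```

```text
t 16.13 pos [ 0.5046 -0.3515  0.0783] sd [0.0002 0.0003 0.0004] F [ 0.1077  0.0018 -1.4411] 
R [[0.9128, 0.4085, 0.0029], [0.4084, -0.9128, 0.0052], [0.0048, -0.0036, -1.0]] grip 0.226 j [ 0.0103  0.6446  0.7402  1.7977 -0.5452  0.9137 -0.1547]
t 16.18 pos [ 0.505  -0.3522  0.0792] dist/row mm 17.201199705508508 deg/row 0.2921522977837165
[[-0.13, 0.15, 1.71], [-0.13, 0.15, 1.71]]
[[-0.001, -0.003, 0.004], [-0.001, -0.003, 0.004]]
```

View pics/s9.png

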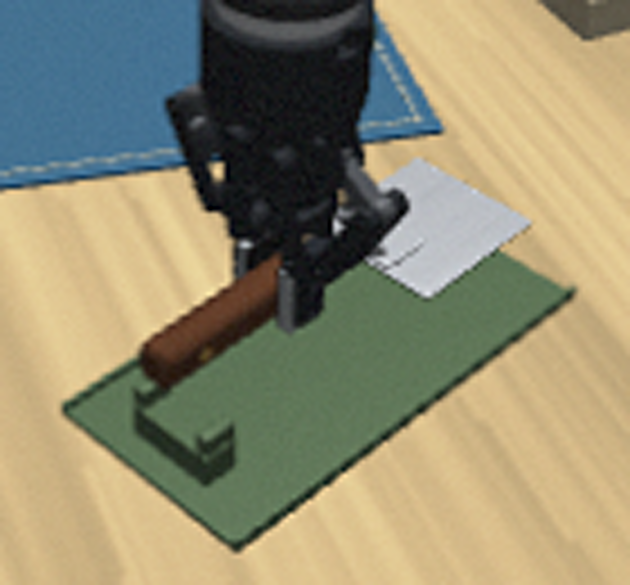

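Emit:
move_arm:
  claw: [0,0,0,0]
  xyz:
    - [-0.1,0.2,1.4]
    - [-0.1,0.2,1.2]
    - [0,0,0.4]
    - [0,0,0]
  rotation:
    - [-0.004,-0.001,0.004]
    - [-0.003,-0.001,0.004]
    - [0,0,0]
    - [0,0,0]

```text
t: 16.52
tool_pos: [0.5069, -0.358, 0.0506]
tool_rot: [[0.916, 0.401, 0.01], [0.401, -0.916, -0.006], [0.007, 0.01, -1.0]]
ft_force: [-0.1, 0.3, -0.3]
grip_width: 0.223
```

Run:
```python
from h import *
p,c=avg(4,"top")
cv2.imwrite("pics/t10.png",cv2.resize(c["image"][150:270,390:500],None,fx=5,fy=5,interpolation=cv2.INTER_CUBIC))
c=read_camera("side")
cv2.imwrite("pics/s10.png",cv2.resize(c["image"][230:360,300:440],None,fx=4.5,fy=4.5,interpolation=cv2.INTER_CUBIC))
plan(np.array([.504,-.356,.0378]),pose(23.6),1)
```

```text
t 16.67 pos [ 0.507  -0.3582  0.0511] sd [0.0002 0.0002 0.0004] F [-0.1011  0.2384 -1.1472] 
R [[0.916, 0.401, 0.0109], [0.401, -0.916, -0.0064], [0.0074, 0.0103, -0.9999]] grip 0.224 j [ 0.0343  0.6817  0.714   1.807  -0.5785  0.858  -0.1343]
t 16.77 pos [ 0.5075 -0.3585  0.0519] dist/row mm 14.726251257699824 deg/row 0.7814102514698564
[[-0.23, -0.39, 1.4]]
[[0.011, -0.008, 0.001]]
```

View pics/s10.png

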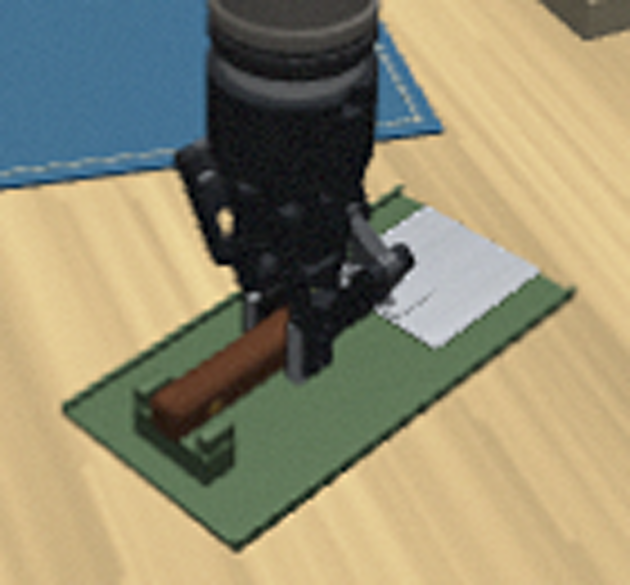

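View pics/t10.png

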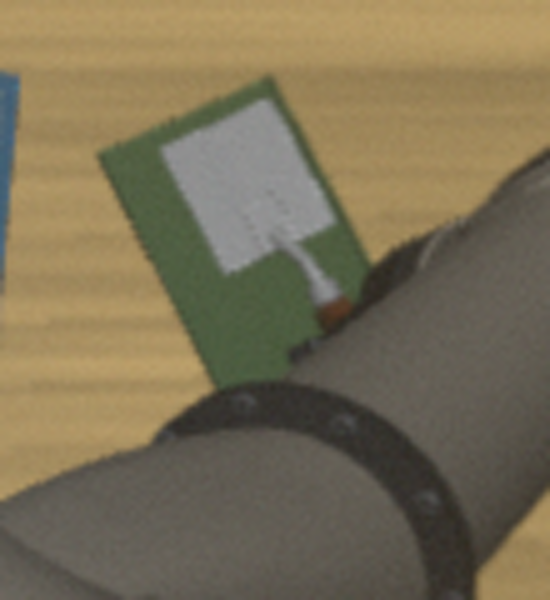

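Emit:
move_arm:
  claw: [0,0,0]
  xyz:
    - [-0.2,-0.3,0.3]
    - [0,0,0.3]
    - [0,0,0]
  rotation:
    - [0.006,-0.005,0]
    - [0,0,0]
    - [0,0,0]

```text
t: 17.02
tool_pos: [0.5056, -0.3578, 0.0484]
tool_rot: [[0.916, 0.401, 0.008], [0.401, -0.916, -0.005], [0.005, 0.008, -1.0]]
ft_force: [-1.3, 0.9, 0.9]
grip_width: 0.223
```

Run:
```python
from h import *
p,c=avg(4,"wrist")
cv2.imwrite("pics/w11.png",c["image"])
plan(np.array([.504,-.356,.0378]),pose(23.6),1)
```

```text
t 17.17 pos [ 0.5056 -0.3578  0.0484] sd [0.     0.     0.0001] F [-0.7064  1.2551  2.858 ] 
R [[0.9159, 0.4013, 0.0081], [0.4013, -0.9159, -0.0054], [0.0052, 0.0082, -1.0]] grip 0.219 j [ 0.0359  0.6856  0.7115  1.81   -0.58    0.8552 -0.132 ]
t 17.22 pos [ 0.5057 -0.3578  0.0482] dist/row mm 10.732315310940214 deg/row 0.54355549072846
[[-0.08, -0.24, 1.04]]
[[0.008, -0.005, 0.001]]
```

View pics/w11.png

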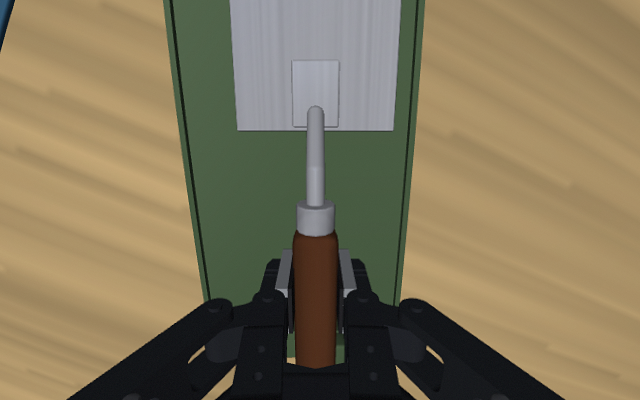

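Run:
```python
from h import *
c=read_camera("side")
cv2.imwrite("pics/s11.png",cv2.resize(c["image"][255:355,310:435],None,fx=6,fy=6,interpolation=cv2.INTER_CUBIC))
```

```text
(no output)
```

View pics/s11.png

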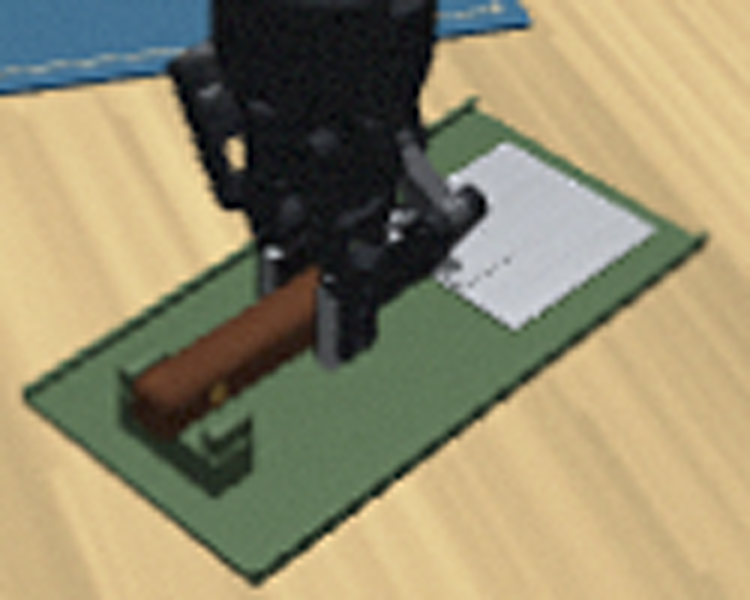

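Run:
```python
from h import *
for n in("side","top"):
    c=read_camera(n); hsv=cv2.cvtColor(c["image"],cv2.COLOR_BGR2HSV); H,S,V=[hsv[...,i].astype(int) for i in range(3)]
    X=cloud(c); reg=(X[...,0]>.53)&(X[...,0]<.72)&(X[...,1]>-.40)&(X[...,1]<-.2)
    m=big((S<40)&(V>95)&reg)
    P,r=rect(c,m,.010); print(n,r,cv2.boxPoints(r).tolist())
    me=cv2.erode(m.astype(np.uint8),np.ones((3,3)))>0
    Q=X[me]; a=np.radians(23.6); u=(Q[:,0]-.504)*np.cos(a)+(Q[:,1]+.356)*np.sin(a); v=-(Q[:,0]-.504)*np.sin(a)+(Q[:,1]+.356)*np.cos(a)
    k=(u>.08)&(u<.15)
    A=np.c_[u,v,np.ones(len(u))][k]; co=np.linalg.lstsq(A,Q[k,2],rcond=None)[0]; print("z=",co,"at u=.075",co[0]*.075+co[2],"tip .155",co[0]*.155+co[2], "n",k.sum(),"v range",np.percentile(v[k],[2,98]),"u",np.percentile(u,[1,99]))
    mt=big((H>30)&(H<70)&(S>50)&(X[...,0]>.4)&(X[...,0]<.7)&(X[...,1]>-.45)&(X[...,1]<-.2)); mt=cv2.erode(mt.astype(np.uint8),np.ones((3,3)))>0; print("tray z",np.median(X[mt][:,2]))
    h=(H<18)&(S>110)&(V<110)&(X[...,0]>.38)&(X[...,0]<.6)&(X[...,1]>-.45)&(X[...,1]<-.25)
    h=cv2.erode(h.astype(np.uint8),np.ones((3,3)))>0
    if h.sum()>20:
        Q=X[h]; u=(Q[:,0]-.504)*np.cos(a)+(Q[:,1]+.356)*np.sin(a); v=-(Q[:,0]-.504)*np.sin(a)+(Q[:,1]+.356)*np.cos(a)
        print("handle u,v,z:"); 
        for lo in np.arange(-.09,.04,.02):
            k=(u>lo)&(u<lo+.02)
            if k.sum()>3: print(round(lo+.01,3),np.percentile(v[k],[10,50,90]),np.percentile(Q[k,2],[50,90]),k.sum())
```

```text
side ((606.227783203125, -311.9150695800781), (85.90106201171875, 77.61896514892578), 23.3093318939209) [[551.426025390625, -293.2684326171875], [582.1395263671875, -364.55230712890625], [661.029541015625, -330.56170654296875], [630.3160400390625, -259.27783203125]]
z= [-0.0386  0.0078  0.0176] at u=.075 0.014675772793348793 tip .155 0.01158982150427565 n 411 v range [-0.0361  0.0279] u [0.0692 0.1461]
tray z 0.003849129372624651
handle u,v,z:
-0.08 [-0.0119 -0.0073 -0.0012] [0.0516 0.0537] 57
-0.06 [-0.0112 -0.0064 -0.0002] [0.052  0.0536] 52
-0.04 [-0.0126 -0.0084 -0.0017] [0.0515 0.0534] 64
-0.02 [-0.0117 -0.0065 -0.0006] [0.0513 0.0533] 51
0.0 [-0.0026  0.0006  0.0017] [0.051  0.0519] 5
top ((589.8753662109375, -323.6657409667969), (124.8880615234375, 78.45848083496094), 24.42890739440918) [[516.7977905273438, -313.7730712890625], [549.2454223632812, -385.20758056640625], [662.9529418945312, -333.55841064453125], [630.5053100585938, -262.1239013671875]]
z= [-0.0254 -0.0108  0.0172] at u=.075 0.015316467788912779 tip .155 0.013285895500423764 n 492 v range [-0.0355  0.0312] u [0.0387 0.1489]
tray z 0.004298027824915743
```

Emit:
move_arm:
  claw: [0,0,0,0,0]
  xyz:
    - [0,0,-0.6]
    - [0,-0.2,-0.4]
    - [-0.1,-0.3,0]
    - [-0.1,-0.2,0]
    - [0,0,0]
  rotation:
    - [0,0,0]
    - [0,0,0]
    - [0,0,0]
    - [0,0,0]
    - [0,0,0]

```text
t: 17.78
tool_pos: [0.5005, -0.351, 0.0573]
tool_rot: [[0.916, 0.402, 0.008], [0.402, -0.916, -0.006], [0.005, 0.008, -1.0]]
ft_force: [0.9, -0.5, -2.0]
grip_width: 0.221
```

```bash
cat > m.py <<'E'
from h import *
a=np.radians(23.7); O=np.array([.5005,-.3535])  # ref
def uv(P): d=P[:,:2]-O; return d@np.array([np.cos(a),np.sin(a)]), d@np.array([-np.sin(a),np.cos(a)])
def meas(zoff=None):
    for n in("side","top"):
        c=read_camera(n); hsv=cv2.cvtColor(c["image"],cv2.COLOR_BGR2HSV); H,S,V=[hsv[...,i].astype(int) for i in range(3)]
        X=cloud(c); reg=(X[...,0]>.53)&(X[...,0]<.72)&(X[...,1]>-.42)&(X[...,1]<-.2)
        m=big((S<40)&(V>95)&reg); me=cv2.erode(m.astype(np.uint8),np.ones((3,3)))>0
        Q=X[me]; u,v=uv(Q); k=(u>.08)&(u<.15); co=np.polyfit(u[k],Q[k,2],1)
        zt=np.polyval(co,.155); P,r=rect(c,m,np.polyval(co,.11)); b=cv2.boxPoints(r); ub,vb=uv(b/1000.); i=np.argsort(ub)[2:]
        print(n,"blade top z rear/tip",np.polyval(co,[.07,.155]),"tip u",ub[i].mean(),"v",vb[i].mean(),"centre v",uv(np.array([r[0]])/1000)[1],"ang",r[2])
E
python3 - <<'E'
from m import *
p,c=avg(4); meas()
E
```

```text
t 17.93 pos [ 0.5007 -0.3512  0.0573] sd [0.0001 0.0002 0.    ] F [-0.0351 -0.1623 -1.7689] 
R [[0.9156, 0.4019, 0.0077], [0.402, -0.9156, -0.0061], [0.0046, 0.0087, -1.0]] grip 0.223 j [ 0.0172  0.6636  0.7242  1.8253 -0.5676  0.8604 -0.1418]
side blade top z rear/tip [0.0247 0.0216] tip u 0.15016387834864414 v 0.0024306162738873295 centre v [0.003] ang 22.88755989074707
top blade top z rear/tip [0.0251 0.0234] tip u 0.15404355259826152 v 0.00111589615976352 centre v [0.0009] ang 23.920337677001953
```

Emit:
move_arm:
  claw: [0,0,0,0,0]
  xyz:
    - [0.1,0.1,0.4]
    - [0.1,0,0.4]
    - [0,0,0.3]
    - [0,0,0.2]
    - [0,0,0]
  rotation:
    - [0.004,0.015,0]
    - [0,0.01,0]
    - [0,0,0]
    - [0,0,0]
    - [0,0,0]

```text
t: 18.5
tool_pos: [0.5035, -0.3522, 0.0428]
tool_rot: [[0.915, 0.401, 0.031], [0.401, -0.916, 0.008], [0.032, 0.005, -0.999]]
ft_force: [0.6, -0.4, -1.4]
grip_width: 0.222
```

Run:
```python
from m import *
p,c=avg(4); meas()
```

```text
t 18.65 pos [ 0.5036 -0.3524  0.0431] sd [0.0002 0.0001 0.0002] F [ 0.0649 -0.3262 -1.306 ] 
R [[0.9154, 0.4013, 0.0315], [0.4013, -0.9159, 0.0081], [0.0321, 0.0053, -0.9995]] grip 0.229 j [ 0.0509  0.674   0.6913  1.8326 -0.6055  0.8314 -0.106 ]
side blade top z rear/tip [0.0125 0.0124] tip u 0.1563471372403465 v -0.0006127463873169918 centre v [-0.001] ang 24.180253982543945
top blade top z rear/tip [0.0135 0.0139] tip u 0.15787605238809044 v -0.0012016625238297392 centre v [-0.001] ang 23.56125259399414
```

Emit:
move_arm:
  claw: [0,0,0,0]
  xyz:
    - [-0.2,0,0.2]
    - [-0.1,0,0.2]
    - [0,0,0.2]
    - [0,0,0]
  rotation:
    - [0,0,0]
    - [0,0,0]
    - [0,0,0]
    - [0,0,0]

```text
t: 19.13
tool_pos: [0.5021, -0.354, 0.0383]
tool_rot: [[0.915, 0.402, 0.034], [0.402, -0.916, 0.007], [0.034, 0.007, -0.999]]
ft_force: [-0.4, 0.6, 2.8]
grip_width: 0.222
```

Run:
```python
from m import *
p,c=avg(4); meas()
c=read_camera("side")
cv2.imwrite("pics/s12.png",cv2.resize(c["image"][255:355,310:435],None,fx=6,fy=6,interpolation=cv2.INTER_CUBIC))
```

```text
t 19.28 pos [ 0.5021 -0.354   0.0383] sd [0. 0. 0.] F [-0.4445  0.7383  2.0929] 
R [[0.915, 0.4021, 0.034], [0.4021, -0.9156, 0.0069], [0.0339, 0.0074, -0.9994]] grip 0.225 j [ 0.0585  0.6785  0.6848  1.8378 -0.6124  0.8195 -0.0956]
side blade top z rear/tip [0.0068 0.0065] tip u 0.1527193814063185 v -0.0013008930309314805 centre v [-0.0016] ang 24.042192459106445
top blade top z rear/tip [0.0079 0.0081] tip u 0.15530519121964748 v -0.00169053766325716 centre v [-0.0015] ang 23.512475967407227
```

View pics/s12.png

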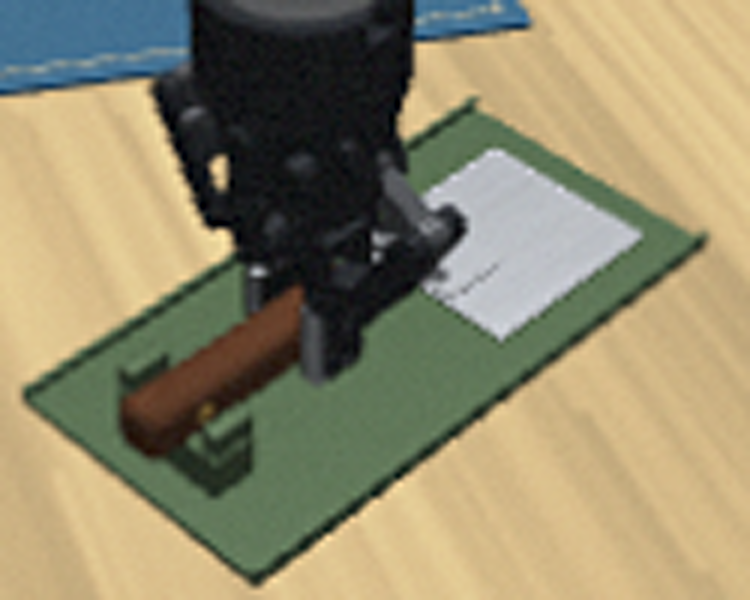

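Emit:
move_arm:
  claw: [3,5,6,6,6]
  xyz:
    - [0,0,0]
    - [0,0,0]
    - [0,0,0]
    - [0,0,0]
    - [0,0,0]
  rotation:
    - [0,0,0]
    - [0,0,0]
    - [0,0,0]
    - [0,0,0]
    - [0,0,0]

```text
t: 19.9
tool_pos: [0.5029, -0.3543, 0.0378]
tool_rot: [[0.915, 0.402, 0.036], [0.402, -0.916, 0.005], [0.035, 0.01, -0.999]]
ft_force: [0.3, -0.5, 0.3]
grip_width: 0.703
```

Run:
```python
from m import *
p,c=avg(2,"wrist"); meas(); cv2.imwrite("pics/w13.png",c["image"])
```

```text
t 19.95 pos [ 0.5029 -0.3543  0.0378] sd [0. 0. 0.] F [ 0.104  -0.286   0.3094] 
R [[0.9149, 0.4021, 0.0357], [0.4022, -0.9155, 0.005], [0.0347, 0.0098, -0.9993]] grip 0.707 j [ 0.0586  0.6793  0.684   1.8377 -0.6136  0.8165 -0.0952]
side blade top z rear/tip [0.0053 0.0049] tip u 0.15300348673137115 v -0.0011708427530072348 centre v [-0.0014] ang 24.022480010986328
top blade top z rear/tip [0.0068 0.0064] tip u 0.15513772744285748 v -0.0007964443031649344 centre v [-0.002] ang 24.788883209228516
```

View pics/w13.png

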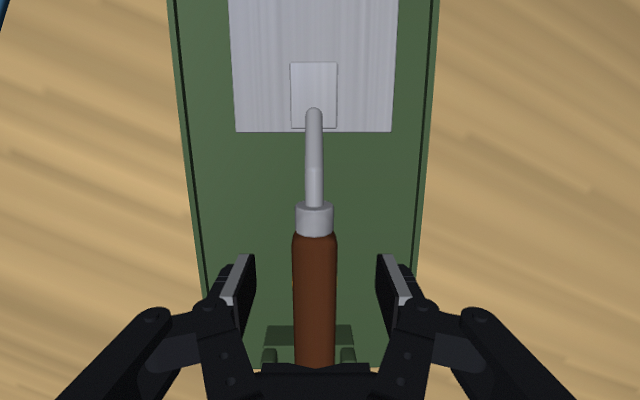

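Emit:
move_arm:
  claw: [6,6,7,8.5,8.5,8.5]
  xyz:
    - [0,0,-1]
    - [0,0,-2.5]
    - [0,0,-3.5]
    - [0,0,-3.5]
    - [0,0,-3.5]
    - [0,0,-2]
  rotation:
    - [0,0,0]
    - [0,0,0]
    - [0,0,0]
    - [0,0,0]
    - [0,0,0]
    - [0,0,0]

```text
t: 20.6
tool_pos: [0.4935, -0.353, 0.2007]
tool_rot: [[0.916, 0.401, 0.024], [0.4, -0.916, 0.011], [0.026, -0.001, -1.0]]
ft_force: [0.6, -1.5, 0.9]
grip_width: 0.995
```

Emit:
move_arm:
  claw: [8.5,8.5,8.5,8.5,8.5,8.5]
  xyz:
    - [-2,0,-2]
    - [-2.5,0,-3]
    - [-2.5,0,-3]
    - [-2,1,-3]
    - [-1,0,-1]
    - [0,0,0]
  rotation:
    - [0,0,0]
    - [0,0,0]
    - [0,0,0]
    - [0,0,0]
    - [0,0,0]
    - [0,0,0]

```text
t: 21.1
tool_pos: [0.3994, -0.4073, 0.3329]
tool_rot: [[0.915, 0.401, 0.036], [0.401, -0.916, 0.006], [0.035, 0.009, -0.999]]
ft_force: [-0.9, -0.6, 0.2]
grip_width: 0.992
```

Run:
```python
from m import *
p,c=avg(2,"wrist"); meas(); cv2.imwrite("pics/w14.png",c["image"])
t=read_camera("top"); s=read_camera("side"); cv2.imwrite("pics/t14.png",cv2.resize(t["image"][130:270,160:490],None,fx=2.4,fy=2.4)); cv2.imwrite("pics/s14.png",cv2.resize(s["image"][150:360,230:440],None,fx=2.8,fy=2.8))
for n,c in(("top",t),("side",s)):
    hsv=cv2.cvtColor(c["image"],cv2.COLOR_BGR2HSV); H,S,V=[hsv[...,i].astype(int) for i in range(3)]; X=cloud(c)
    reg=(X[...,0]>.4)&(X[...,0]<.62)&(X[...,1]>.04)&(X[...,1]<.24)
    m=big((H>8)&(H<25)&(S>70)&reg); P,r=rect(c,m,.014); print(n,"cork",r,np.median(X[m],0))
    P=X[cv2.erode(m.astype(np.uint8),np.ones((5,5)))>0]; print(np.linalg.lstsq(np.c_[P[:,:2],np.ones(len(P))],P[:,2],rcond=None)[0])
    m=big(((H>165)|(H<8))&(S>90)&reg); P,r=rect(c,m,.008); print("red",r)
```

```text
t 21.15 pos [ 0.3999 -0.407   0.3326] sd [0.0005 0.0002 0.0003] F [-0.8173 -1.2139  0.6968] 
R [[0.9152, 0.4013, 0.0363], [0.4014, -0.9159, 0.0056], [0.0355, 0.0094, -0.9993]] grip 0.998 j [-0.0269  0.2947  0.9593  1.6517 -0.2822  1.3092 -0.1755]
side blade top z rear/tip [0.0056 0.0047] tip u 0.1525218783688737 v -0.0012251311433474875 centre v [-0.0015] ang 24.022613525390625
top blade top z rear/tip [0.0072 0.0061] tip u 0.15511209857335057 v -0.0006131165721848728 centre v [-0.0017] ang 24.692790985107422
top cork ((511.42913818359375, 138.44969177246094), (74.67477416992188, 73.61846160888672), 1.1678682565689087) [0.5124 0.1397 0.0142]
[ 0.0062 -0.0059  0.0119]
red ((512.47998046875, 140.4788055419922), (106.8294906616211, 104.66109466552734), 89.93026733398438)
side cork ((508.9160461425781, 135.78306579589844), (82.99243927001953, 72.63457489013672), 73.22988891601562) [0.5087 0.1349 0.0137]
[-0.0181 -0.0099  0.0245]
red ((508.311767578125, 134.69349670410156), (107.60321807861328, 105.17342376708984), 70.41648864746094)
```

View pics/t14.png

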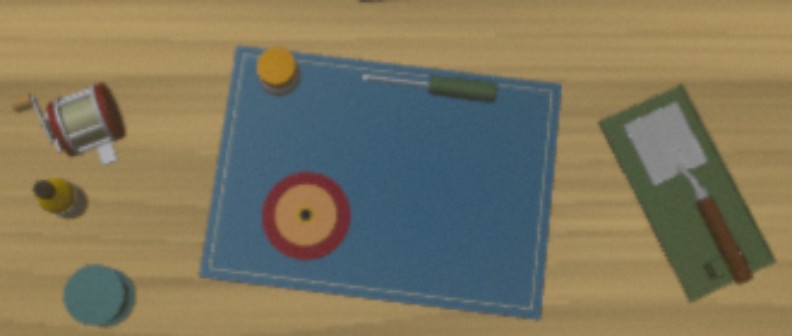

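View pics/s14.png

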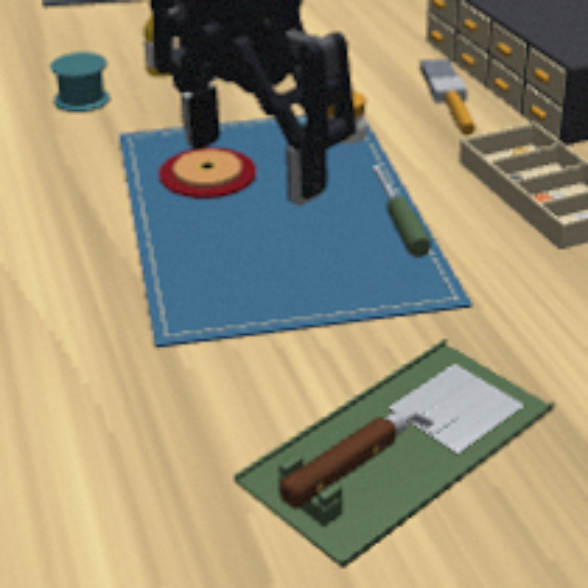

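```bash
python3 -c "
from cell import *
print(sign_off())"
```

```text
the job is handed in; nothing more can be done
None
```

The plate is turned over and lying flat on the mat, cork up, and the spatula is back in its rest. I handed the job in at about 21 s of the 48 s.

**The flip:** I slid the blade under the plate's right rim up to the cork, then lifted the plate in an arc about its far edge. The blade stayed on it to just past vertical; I then raised the blade and the plate toppled the rest of the way on its own. The gripper and arm stayed clear of the plate.

**Laying the spatula back:** On the first try the handle came down on a saddle cheek, with only a few newtons of contact. The camera measurements showed the spatula about 7 mm off to the side and pitched about 2° in the grip. I lifted it, corrected both and seated it.

**Last checks:**
- **Plate:** both cameras put the cork face at about z = 14 mm, level, with the plate centre near (0.511, 0.138). That is well inside the mat.
- **Spatula:** handle between the cheeks, blade flat on the tray. Position is within 1–2 mm of where I found it and heading within about 1°.
- **Other things:** the pot, screwdriver, spool, bottle and reel look unmoved in the last top picture. I judged that by eye and did not measure it.
- **Disagreement:** the two cameras differ by about 4 mm on the plate's position and 1–2 mm on blade height.

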